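Hold a top-heavy core tube upright before the scanner

ROBOT

A 6-joint arm with a two-finger parallel gripper is mounted at the origin on the work surface. World frame = base frame: x ahead of the robot, y to its left, z up, the work surface at z = 0. Lengths are in m, angles in rad, forces in N, time in s.
With the tool pointing down it reaches from about 0.35 to 0.95 m from the base axis. Payload 17.4 kg.
Tool frame: the origin (TCP) lies at the very end of the fingers, on their centre line; the grasp point (between the pads) lies 19 mm behind it (grip_depth is the z of the grasp point in the tool frame, in m); z points along the fingers, y is the line along which they close (so a half turn about z gives the same grasp; the last joint's range is limited). The gripper opens to 93 mm and grips with 3 to 60 N. Pads are 15 mm wide; open, the fingers measure 128 mm over their backs; the gripper's body (75 mm by 188 mm) begins 65 mm behind the grasp point.
Start: joints at [-1.166, 0.116, 1.442, -0, 1.584, -0.038], TCP at [0.289, -0.61, 0.219] pointing down, gripper open.
Joint ranges: [-2.83, 2.83], [-0.83, 2.19], [0.07, 2.5], [-1.14, 4.28], [0.01, 3], [-2.97, 2.97]. Speed limits (rad/s): [1.89, 1.89, 2.22, 3.14, 3.14, 3.14].

INTERFACE

Orientations are given as a rotation vector (axis times angle).
In Python, from cell import * gives the robot as it stands.
- The arm moves only by the tool step_arm, never from a script. Its argument "increments" is a list of rows, each a list of 7 numbers: the shift along the tool's x, y, z normalised to -1 to 1, where 1 is 0.3 m, then the turn, a rotation vector about the tool's x, y, z normalised to -1 to 1, where 1 is 60 degrees, then the opening, from 0 (shut) to 1 (fully open). In form: [[x, y, z, rx, ry, rz, claw], ...]. A call has 1 to 12 rows; each row is the pose to reach, as a shift and turn from the pose commanded when the call began, along the tool's axes at that moment; what a row does not reach only later rows make up. A row lasts 1/12 s, in which the tool goes at most 41.7 mm and 7.16 degrees, less where a joint would pass 70% of its speed; a pose out of reach is approached as far as the arm can. A call with a number of a shift or a turn outside -1 to 1 is refused whole. A call with a gripper value outside its range is refused whole. The fingers move at their own pace and stop on an object; "force" is the grip in N (left out, the last holds). Time passes only in rows, so rows that repeat a pose let the fingers close. It gives the time, the measured TCP pose, the force, the opening and the grip force at its end, in the units of the state.
- read_state(): the state, without advancing time (a new reading comes with each control period).
- read_camera(name): name is "side" or "top" or "wrist"; returns the picture (480x640x3 uint8, red, green, blue); there is no depth.
- camera_params(name): a dict with "fovy" (degrees; the focal length in pixels is half the picture's height over the tangent of half this angle, whatever the lens; pixels are square), "cx", "cy" (the principal point, pixels), "distortion" ([k1, k2, p1, p2, k3] as OpenCV has them; the pictures are not rectified), "R" (3x3) and "t" (3): a world point X has camera coordinates R X + t. Camera axes: x right, y down, z forward; pixel columns grow to the right and rows downward; lengths in m; the calibration is good to about 2 mm. A picture is of the moment at which its call begins: read the wrist's pose just before it. camera_params takes no time and is no camera call; for the wrist camera it gives the pose at the moment of the call.
- hand_in(): hands the job in; it is judged then, once.
The state is a dict: "clock": time; "qpos": joint angles; "joint_vel": joint speeds; "tau": joint torques, N m; "ee_pos": TCP position; "ee_rot": TCP orientation; "wrist_force": force on the tool from outside, world axes, zero at the start; "wrist_torque": the same for the moment, N m; "grip_width": finger opening in m; "gripper_force": force on a finger pad.
Only numpy, scipy, OpenCV 4.12 (cv2) and the standard library are available. Lean on these libraries where they do the work, as an engineer would, in place of code of your own. Each camera call takes 0.05 s, during which the arm holds its last target. There are 200 camera calls.

TASK

The core tube on the carrying stand flops over on its pivot when left alone. Lift the stand a few centimetres by its black fin, tilt it until the tube comes upright and steadies there for a couple of seconds near where it stood, then carry it with the tube kept upright to the scanner and hold it a few centimetres clear above the pale disc, tube upright and centred over the disc, for seven seconds or more so that it can be scanned. Do not touch or prop the tube or push the other things about; the program finishes while still holding the stand there in the air with the tube steady and upright.

Things in the scene. Friction and masses are not known exactly. Their poses are not given: they have to be found in the camera images.
- stand: Loose aluminium carrying stand, 0.46 kg without the tube. Origin: underside, exactly below the tube's pivot; x runs from the tail to the tube, z up. Plate 310 x 116 x 12 mm (x = -260 to +50 mm). Posts at x = -38 and 38 mm, 142 mm tall, carry the pivot. Steel tail weight 56 x 90 x 30 mm at x = -228 mm: all balances at about the fin. Starts flat on the bench, tail to the robot, yaw within 0.3.
- fin_top (a point): Centre of the top edge of the stand's black carrying fin, at x = -120 mm, 125 mm above the stand's underside; axes as the stand's. The fin is 14 mm thick (stand y), 60 mm long (x), free on both sides down to 12 mm above the underside. Pinch it across its thickness from above, fingertips 35 to 45 mm below the top, with 50 N or more, so that it does not slip as the stand is tilted about its x.
- pivot (a point): Middle of the tube's pivot pin, 130 mm above the stand's underside; axes as the stand's. A soft torsion spring, 0.015 N m/rad (slack when the tube is square to the stand), and damping of 0.0003 N m s/rad act between stand and tube. The spring is weaker than gravity, so the tube falls either way, with a time constant of about 0.7 s; tilting the stand against the lean brings it back.
- core: Core tube: glass tube 38 mm thick with a brown core, a steel cap on top (top 148 mm above the pivot) and a steel bob below (to 100 mm under the pivot). Origin: on the pivot pin; z along the tube to the cap. It turns only about its x (the stand's x); positive turning leans the cap to the stand's -y. Starts at rest leaning +0.30 rad on its stop. Stops at 0.30 rad either way from square to the stand.
- cap (a point): Centre of the tube cap's top, 148 mm from the pin; axes as the tube's. Tube nominal: 0.25 kg (true value -10 to +15 %), centre of mass 7.9 mm above the pin, inertia about the pin 0.00214 kg m2. Lean and stand tilt from vertical, rad, positive about the stand's x: lean_acc = 9.1 lean - 7.0 (lean - tilt) + 0.93 a, a: acceleration of the pivot along the stand's y in m/s2.
- scanner: Fixed scanner. Origin: centre of its pale disc at bench level. The disc, 110 mm in diameter, lies on a grey foot plate 250 x 160 mm, whose top is 5 mm above the bench (disc top 6.5 mm); the scanner's head, 50 x 120 x 120 mm with a dark slit, stands on the plate with its face 115 mm from the disc's centre along the scanner's +x (away from the robot, yaw within 0.25 rad of 0).
- tube_rack: Bystander: green tube rack, 70 x 120 x 45 mm, origin at the centre of its underside. Leave alone.
- reagent: Bystander: amber bottle, 70 mm in diameter, 150 mm tall, origin at the centre of its underside. Leave alone.
- dish: Bystander: flat glass dish, 90 mm in diameter, 18 mm tall, origin at the centre of its underside. Leave alone.

How it is judged:
On the way, in this order (a step that is already met when the one before it is completed fails the run):
1. the stand is lifted clear with its tube upright, within 150 mm of where it stood (height (world z) of stand above 0.02 m and angle between core's own z axis and vertical below 0.12 rad and distance of stand from where it was at the start of the episode below 0.15 m), for 1.5 s.
2. the tube is kept upright over the pale disc, the stand a few centimetres clear of it (height (world z) of stand between 0.02 and 0.12 m and angle between core's own z axis and vertical below 0.12 rad and horizontal distance between core and scanner below 0.04 m), for 6 s.
At the end, for the whole second after the job is handed in: The robot still holds the stand in the air, its underside 20 to 120 mm above the bench and not resting on the scanner, the tube's pivot within 45 mm of the disc's centre seen from above, the tube within 0.2 rad of vertical through the last second (height (world z) of stand between 0.02 and 0.12 m and angle between core's own z axis and vertical below 0.2 rad and horizontal distance between core and scanner below 0.045 m and contact force between the fingers and stand above 1 N and contact force between stand and scanner below 0.5 N); the arm keeps its last pose, push and grip.
It fails at once if the tube flops over (leans more than 0.22 rad) once the stand has been carried more than 150 mm (distance of stand from where it was at the start of the episode above 0.15 m and angle between core's own z axis and vertical above 0.22 rad).
It fails at once if the tube is touched or propped (contact force between core and anything else above 0.5 N).
It fails at once if the stand is tipped over (more than 0.6 rad) (angle between stand's own z axis and vertical above 0.6 rad).
It fails at once if a bystander is disturbed (distance of any of tube_rack, reagent, dish from where it was at the start of the episode above 0.03 m).
It also fails if it takes over 72 s, if anything falls off the work surface, if the arm or the gripper's body presses on something with over 40 N, if the wrist force passes 120 N, or if a joint passes its speed limit or range.

## Working session

There is one attempt and no reset: what is moved stays moved. The work goes in short steps, Python scripts to look and compute and a tool call to move; the robot and the scene stay as the last step left them, time stands still between calls to the robot, and variables do not carry over. Pictures are saved under pics/ and viewed, at most 10 in all, crops included, and the job is handed in when it is done.

Besides the shell and the picture viewer there is one more tool, called after "Call:" by a JSON object that holds its "op" and its "data". step_arm: Moves the arm, as the interface text tells. Its arguments: {"type":"object","properties":{"increments":{"type":"array","items":{"type":"array","items":{"type":"number","minimum":-1,"maximum":1}}},"force":{"type":"number"}},"required":["increments"]}

```bash
mkdir -p pics; ls
python3 - <<'E'
from cell import *
import cv2,numpy as np
s=read_state();print({k:np.round(v,3) for k,v in s.items()})
for n in("top","side","wrist"):
    p=camera_params(n);print(n,p)
    cv2.imwrite(f"pics/{n}0.png",cv2.cvtColor(read_camera(n),cv2.COLOR_RGB2BGR))
E
```

```text
pics
{'clock': np.float64(0.0), 'qpos': array([-1.166,  0.117,  1.442, -0.   ,  1.584, -0.038]), 'joint_vel': array([-0.002,  0.001,  0.   , -0.001, -0.   , -0.003]), 'tau': array([ 3.0000e-03, -7.2128e+01, -6.2260e+01,  7.8000e-02,  2.4000e-02,
       -0.0000e+00]), 'ee_pos': array([ 0.289, -0.61 ,  0.218]), 'ee_rot': array([-3.064, -0.69 ,  0.   ]), 'wrist_force': array([-0.158,  0.612,  0.201]), 'wrist_torque': array([-0.054,  0.032,  0.024]), 'gripper_force': np.float64(0.0), 'grip_width': np.float64(0.093)}
top {'fovy': 42.087527396770696, 'cx': 310.48883944935807, 'cy': 242.47967601501833, 'distortion': array([-0.11906282,  0.        ,  0.        ,  0.        ,  0.        ]), 'R': array([[ 0.03766408, -0.99928809, -0.00217405],
       [-0.9766231 , -0.03634889, -0.21186336],
       [ 0.21163351,  0.01010287, -0.97729688]]), 't': array([-0.00444676,  0.57959968,  1.48434261])}
side {'fovy': 46.65667737294698, 'cx': 315.6375603901258, 'cy': 238.2449687312992, 'distortion': array([-0.14737653,  0.        ,  0.        ,  0.        ,  0.        ]), 'R': array([[-0.9115367 , -0.4106251 ,  0.02208765],
       [-0.23071034,  0.46620801, -0.85406255],
       [ 0.34040208, -0.78360521, -0.51970117]]), 't': array([0.50306582, 0.25876735, 1.47255055])}
wrist {'fovy': 70.05215300123383, 'cx': 315.59944120370943, 'cy': 238.63930474987595, 'distortion': array([-0.06608523,  0.        ,  0.        ,  0.        ,  0.        ]), 'R': array([[ 0.42754645, -0.90399186, -0.00166067],
       [-0.8713306 , -0.41258714,  0.26562162],
       [-0.24080495, -0.11211859, -0.96407593]]), 't': array([-0.67520264, -0.03021663,  0.39139718])}
```

View pics/top0.png

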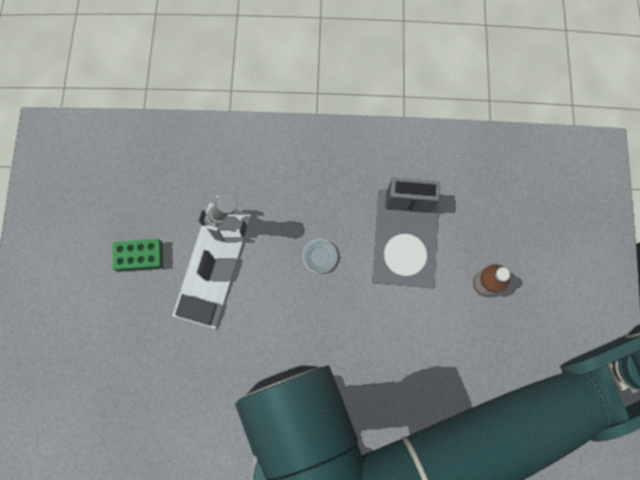

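View pics/side0.png

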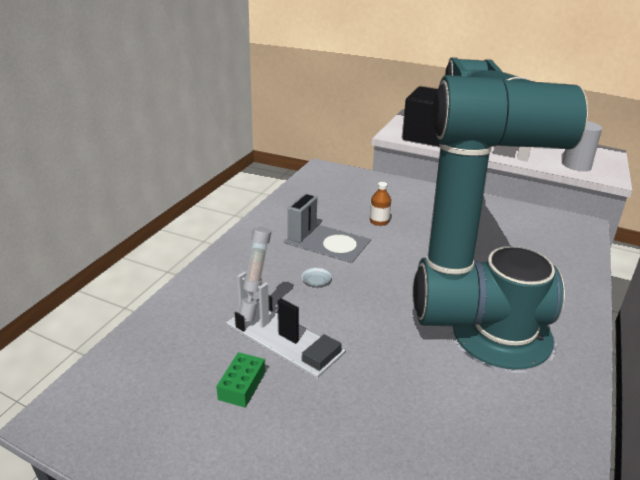

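```bash
cat > h.py <<'E'
import numpy as np,cv2
def K(p):
    f=240/np.tan(np.radians(p["fovy"])/2); return np.array([[f,0,p["cx"]],[0,f,p["cy"]],[0,0,1]])
def proj(p,X):
    return cv2.projectPoints(np.array(X,float).reshape(-1,1,3),cv2.Rodrigues(np.array(p["R"]))[0],np.array(p["t"]),K(p),p["distortion"])[0][:,0]
def ray(p,uv):
    n=cv2.undistortPoints(np.array(uv,float).reshape(-1,1,2),K(p),p["distortion"])[:,0]
    R=np.array(p["R"]);return -R.T@p["t"],np.c_[n,np.ones(len(n))]@R
def onz(p,uv,z):
    c,d=ray(p,uv);return c+d*((z-c[2])/d[:,2])[:,None]
E
python3 - <<'E'
from cell import *
from h import *
from scipy.spatial.transform import Rotation as Rn
t=cv2.imread("pics/top0.png");s=cv2.imread("pics/side0.png")
a=cv2.resize(t[190:335,165:260],None,fx=4,fy=4,interpolation=cv2.INTER_CUBIC)
b=cv2.resize(s[222:372,215:350],(540,600),interpolation=cv2.INTER_CUBIC)[:580]
c=np.zeros((580,380,3),np.uint8);c[:]=a[:580,:380]
cv2.imwrite("pics/c1.png",c);cv2.imwrite("pics/c2.png",b)
for im,n,(x0,x1,y0,y1) in((t,"top",(375,435,225,285)),(s,"side",(315,365,230,260))):
    m=(im[y0:y1,x0:x1].min(2)>190).astype(np.uint8)
    nl,l,st,ce=cv2.connectedComponentsWithStats(m);i=1+np.argmax(st[1:,4]);print(st[i],ce[i]+[x0,y0])
    print(n,onz(camera_params(n),[ce[i]+[x0,y0]],.0065))
p=camera_params("wrist");st=read_state();R=Rn.from_rotvec(st["ee_rot"]).as_matrix()
print("cam in tool",R.T@(-p["R"].T@p["t"]-st["ee_pos"]),"\n",p["R"]@R)
p=camera_params("top")
print("dish",onz(p,[[320,257]],.018),"rack",onz(p,[[137,255]],.045))
E
```

```text
[  10    9   41   41 1325] [404.87773585 254.33811321]
top [[ 0.56929466 -0.2253797   0.0065    ]]
[  8   5  33  18 458] [339.3209607  243.26855895]
side [[ 0.56809599 -0.22637278  0.0065    ]]
cam in tool [ 0.07414812  0.00092256 -0.16626802] 
 [[-9.97531255e-04  9.99999320e-01  6.04053973e-04]
 [-9.64065663e-01 -8.01211469e-04 -2.65662862e-01]
 [-2.65662197e-01 -8.47354702e-04  9.64065806e-01]]
dish [[ 0.55211448 -0.00784305  0.018     ]] rack [[0.53451182 0.45336248 0.045     ]]
```

View pics/c1.png

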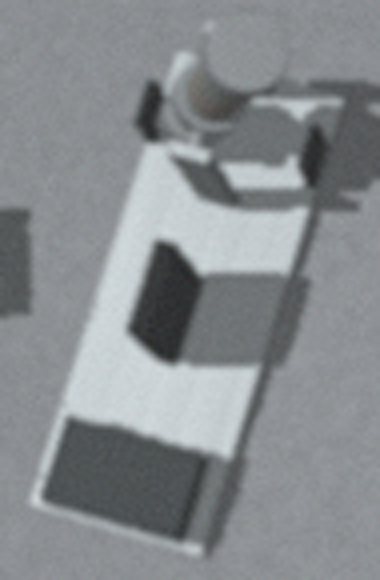

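View pics/c2.png

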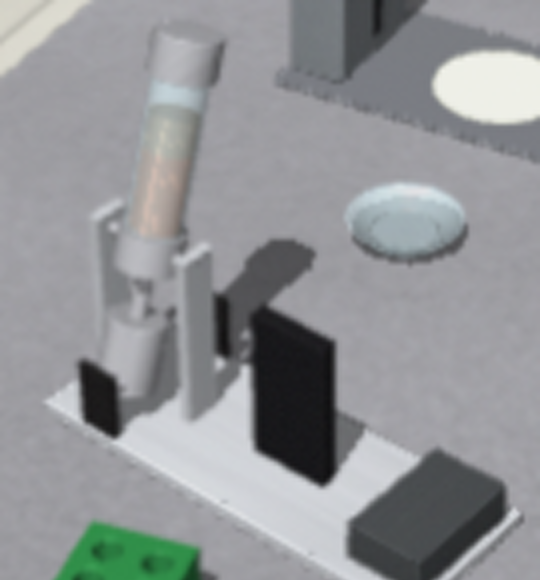

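```bash
cat > fit.py <<'E'
from cell import *
from h import *
from scipy.optimize import least_squares
T=[((38,500),(-260,58,12)),((200,553),(-260,-58,12)),((345,100),(50,-58,12)),((68,418),(-200,45,42)),((208,458),(-200,-45,42)),((185,540),(-256,-45,42)),((42,500),(-256,45,42)),((160,240),(-90,7,125)),((130,332),(-150,7,125))]
S=[((45,402),(50,58,12)),((522,515),(-260,-58,12)),((435,450),(-200,-45,42)),((505,492),(-256,-45,42)),((418,555),(-256,45,42)),((350,527),(-200,45,42)),((257,310),(-90,7,125)),((320,347),(-150,7,125)),((336,340),(-150,-7,125)),((278,307),(-90,-7,125))]
L=[(camera_params("top"),T,(165,190)),(camera_params("side"),S,(215,222))]
def w(q,X):
    c,s=np.cos(q[2]),np.sin(q[2]);X=np.array(X)/1000.
    return np.c_[q[0]+c*X[:,0]-s*X[:,1],q[1]+s*X[:,0]+c*X[:,1],X[:,2]]
def f(q):
    return np.concatenate([(proj(p,w(q,[b for _,b in A]))-np.array([a for a,_ in A])/4.-o).ravel() for p,A,o in L])
r=least_squares(f,[.6,.25,-.28],loss="soft_l1");print(r.x);print(np.round(f(r.x).reshape(-1,2),1).tolist())
print("fin",w(r.x,[(-120,0,125)]),"pivot",w(r.x,[(0,0,130)]))
p=camera_params("top");print("bottle",onz(p,[[502,275]],.15),"scanner front corners",onz(p,[[373,283],[434,287],[379,190]],.005))
st=read_state();from scipy.spatial.transform import Rotation as Rn
y=r.x[2];Rt=np.array([[np.cos(y),np.sin(y),0],[np.sin(y),-np.cos(y),0],[0,0,-1]])
R=Rn.from_rotvec(st["ee_rot"]).as_matrix();tg=w(r.x,[(-120,0,125)])[0]+[0,0,.06]
print("shift/0.3",R.T@(tg-st["ee_pos"])/.3,"rot",Rn.from_matrix(R.T@Rt).as_rotvec()/np.radians(60), "pos",tg)
E
python3 fit.py
```

```text
[ 0.62469317  0.23940471 -0.24262222]
[[-2.2, 1.7], [0.9, 1.5], [1.1, -0.7], [0.1, -0.6], [-0.6, -0.5], [-1.7, 0.8], [-0.4, 0.5], [-0.5, -0.4], [-0.8, 0.5], [-0.2, -1.2], [0.2, -1.5], [0.3, -1.6], [0.7, -2.6], [0.2, 1.3], [-1.0, -2.0], [-2.0, 0.0], [0.8, 0.5], [0.4, -0.5], [-3.5, -1.8]]
fin [[0.50820781 0.26823458 0.125     ]] pivot [[0.62469317 0.23940471 0.13      ]]
bottle [[ 0.49932587 -0.43336024  0.15      ]] scanner front corners [[ 0.49236422 -0.14483975  0.005     ]
 [ 0.48752922 -0.30074392  0.005     ]
 [ 0.73932866 -0.15663333  0.005     ]]
shift/0.3 [ 1.91368784 -2.3314844   0.11241051] rot [-8.38691679e-04  2.59909281e-04  6.54506078e-01] pos [0.50820781 0.26823458 0.185     ]
```

Call:
{"op": "step_arm", "data": {"increments": [[0.8,-0.98,0,0,0,0.33,1],[0.8,-0.98,0,0,0,0.33,1],[0.8,-0.98,0,0,0,0.33,1],[0.8,-0.98,0,0,0,0.33,1],[0.8,-0.98,0,0,0,0.33,1],[0.8,-0.98,0,0,0,0.33,1],[0.8,-0.98,0,0,0,0.33,1],[0.8,-0.98,0,0,0,0.33,1],[0.8,-0.98,0,0,0,0.33,1],[0.8,-0.98,0,0,0,0.33,1]]}}

```text
clock: 0.98
ee_pos: [0.3809, -0.2368, 0.219]
ee_rot: [-3.137, -0.158, -0.002]
wrist_force: [-0.2, -0.7, 0.5]
grip_width: 0.0932
gripper_force: 0.0
```

```bash
cat > rel.py <<'E'
import sys
from cell import *
import numpy as np
from scipy.spatial.transform import Rotation as Rn
def rel(x,y,z,yaw=-.2426,tilt=0.):
    st=read_state();R=Rn.from_rotvec(st["ee_rot"]).as_matrix()
    # stand frame yaw, tilt about its x; tool = stand * flip about x
    Rt=(Rn.from_euler("z",yaw)*Rn.from_euler("x",tilt)*Rn.from_euler("x",np.pi)).as_matrix()
    print(st["clock"],"shift",np.round(R.T@(np.array([x,y,z])-st["ee_pos"])/.3,4),"rot",np.round(Rn.from_matrix(R.T@Rt).as_rotvec()/np.radians(60),4),st["ee_pos"].round(4),st["qpos"].round(3),st["grip_width"].round(4),st["gripper_force"].round(1),st["wrist_force"].round(1))
if __name__=="__main__": rel(*map(float,sys.argv[1:]))
E
python3 rel.py 0.508 0.268 0.185
```

```text
Traceback (most recent call last):
  File "rel.py", line 10, in <module>
    if __name__=="__main__": rel(*map(float,sys.argv[1:]))
                             ~~~^^^^^^^^^^^^^^^^^^^^^^^^^^
  File "rel.py", line 9, in rel
    print(st["clock"],"shift",np.round(R.T@(np.array([x,y,z])-st["ee_pos"])/.3,4),"rot",np.round(Rn.from_matrix(R.T@Rt).as_rotvec()/np.radians(60),4),st["ee_pos"].round(4),st["qpos"].round(3),st["grip_width"].round(4),st["gripper_force"].round(1),st["wrist_force"].round(1))
                                                                                                                                                                                                ^^^^^^^^^^^^^^^^^^^^^^
AttributeError: 'float' object has no attribute 'round'
```

```bash
sed -i 's/st\["\(ee_pos\|qpos\|grip_width\|gripper_force\|wrist_force\)"\]\.round(\([0-9]\))/np.round(st["\1"],\2)/g' rel.py; python3 rel.py 0.508 0.268 0.195
```

```text
0.9833 shift [ 0.5905 -1.6314  0.0816] rot [-0.0007 -0.0012  0.3279] [ 0.3809 -0.2368  0.219 ] [-6.140e-01 -3.950e-01  1.900e+00  1.000e-03  1.636e+00  8.560e-01] 0.0932 0.0 [-0.2 -0.7  0.5]
```

Call:
{"op": "step_arm", "data": {"increments": [[0.36,-1,0,0,0,0.328,1],[0.36,-1,0,0,0,0.328,1],[0.36,-1,0,0,0,0.328,1],[0.36,-1,0,0,0,0.328,1],[0.36,-1,0,0,0,0.328,1],[0.36,-1,0,0,0,0.328,1],[0.36,-1,0,0,0,0.328,1],[0.36,-1,0,0,0,0.328,1]]}}

```text
clock: 1.65
ee_pos: [0.4572, 0.0649, 0.2188]
ee_rot: [-3.118, 0.386, -0.001]
wrist_force: [0.8, -0.8, 0.2]
grip_width: 0.0931
gripper_force: 0.0
```

```bash
python3 rel.py 0.508 0.268 0.195
```

```text
1.65 shift [-0.0009 -0.6978  0.0794] rot [-0.0001 -0.0006 -0.0035] [0.4572 0.0649 0.2188] [ 0.086 -0.362  1.877 -0.     1.627  1.903] 0.0931 0.0 [ 0.8 -0.8  0.2]
```

Call:
{"op": "step_arm", "data": {"increments": [[0,-0.69,0.08,0,0,0,1],[0,-0.69,0.08,0,0,0,1],[0,-0.69,0.08,0,0,0,1],[0,-0.69,0.08,0,0,0,1],[0,-0.69,0.08,0,0,0,1],[0,-0.69,0.08,0,0,0,1],[0,-0.69,0.08,0,0,0,1],[0,-0.69,0.08,0,0,0,1]]}}

```text
clock: 2.32
ee_pos: [0.5077, 0.2632, 0.1943]
ee_rot: [3.117, -0.385, -0.001]
wrist_force: [-0.1, 0.4, -0.4]
grip_width: 0.0929
gripper_force: 0.0
```

```bash
python3 rel.py 0.508 0.268 0.085
python3 - <<'E'
from cell import *
from h import *
ims=[read_camera(n) for n in("wrist","top","side")]
o=np.hstack([ims[0][::2,::2],np.zeros((240,0,3),np.uint8)])
t=cv2.resize(ims[1][140:340,150:350],(400,400));s=cv2.resize(ims[2][180:380,200:400],(400,400))
can=np.zeros((600,800,3),np.uint8);can[:400,:400]=t;can[:400,400:]=s
can[400:600,:267]=cv2.resize(ims[0],(267,200));
for i,n in enumerate(("w","t","s")):cv2.imwrite(f"pics/a_{n}.png",ims[i][...,::-1])
w=cv2.resize(ims[0],(534,400));can2=np.zeros((600,800,3),np.uint8);can2[:400,:534]=w
can2[400:600,0:200]=t[::2,::2];can2[400:600,200:400]=s[::2,::2];can2[:266,534:800]=t[67:333,67:333];can2[266:532,534:800]=s[40:306,40:306]
cv2.imwrite("pics/m1.png",can2[...,::-1])
E
```

```text
2.3167 shift [-0.0026 -0.016   0.3645] rot [ 0.0007  0.0004 -0.0031] [0.5077 0.2632 0.1943] [ 0.434 -0.101  1.699 -0.     1.544  2.251] 0.0929 0.0 [-0.1  0.4 -0.4]
```

View pics/m1.png

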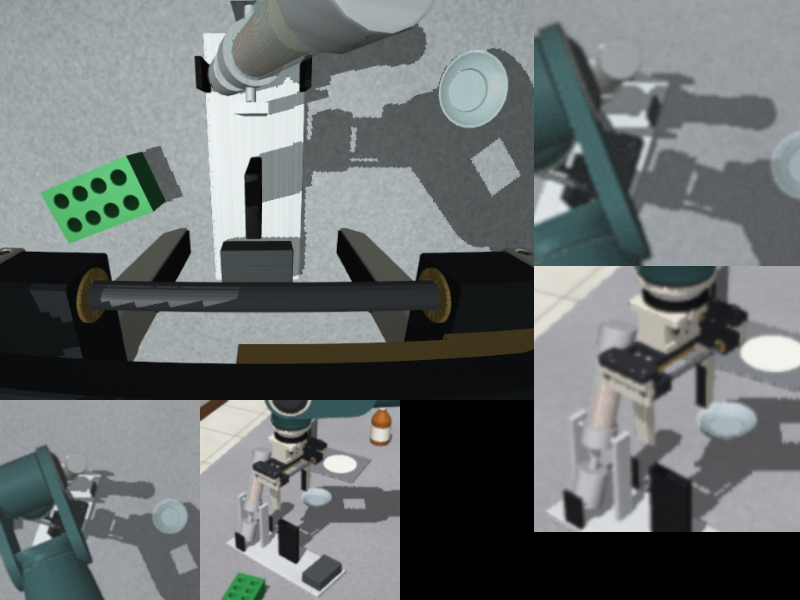

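Run:
```python
from cell import *
from h import *
p=camera_params("wrist");q=(.62469,.2394,-.2426)
c,s=np.cos(q[2]),np.sin(q[2])
W=lambda X:[[q[0]+c*a-s*b,q[1]+s*a+c*b,z] for a,b,z in X]
print(proj(p,W([(-90,7,.125),(-90,-7,.125),(-150,7,.125),(-150,-7,.125),(-90,7,.012),(-90,-7,.012)]) if 0 else W([(-.09,.007,.125),(-.09,-.007,.125),(-.15,.007,.125),(-.15,-.007,.125),(-.09,.007,.012),(-.09,-.007,.012),(-.26,.058,.012)])))
im=cv2.imread("pics/a_w.png")
g=im.max(2)
for r in range(180,300,12):
    x=np.where(g[r,270:345]<60)[0]+270
    print(r,(x.min(),x.max()) if len(x) else None)
```

```text
[[297.05760161 211.88600722]
 [317.00999875 211.76644119]
 [298.71383594 290.8055061 ]
 [317.40468261 290.71842628]
 [302.97774428 190.866498  ]
 [316.69209755 190.78148589]
 [261.4175532  338.12380666]]
180 None
192 (np.int64(300), np.int64(312))
204 (np.int64(296), np.int64(313))
216 (np.int64(294), np.int64(313))
228 (np.int64(294), np.int64(313))
240 (np.int64(294), np.int64(313))
252 (np.int64(295), np.int64(313))
264 (np.int64(295), np.int64(313))
276 (np.int64(295), np.int64(312))
288 None
```

Call:
{"op": "step_arm", "data": {"increments": [[0.006,-0.016,0.06,0,0,0,1],[0.006,-0.016,0.12,0,0,0,1],[0.006,-0.016,0.18,0,0,0,1],[0.006,-0.016,0.24,0,0,0,1],[0.006,-0.016,0.3,0,0,0,1],[0.006,-0.016,0.34,0,0,0,1],[0.006,-0.016,0.363,0,0,0,1],[0.006,-0.016,0.363,0,0,0,1]]}}

```text
clock: 3.13
ee_pos: [0.5103, 0.2672, 0.0848]
ee_rot: [3.117, -0.387, -0.002]
wrist_force: [0.0, 0.5, 0.6]
grip_width: 0.093
gripper_force: 0.0
```

```bash
python3 rel.py 0.5114 0.2696 0.085
python3 - <<'E'
from cell import *
from h import *
w=read_camera("wrist");cv2.imwrite("pics/b_w.png",w[...,::-1])
E
```

```text
3.1333 shift [ 0.0015 -0.0088 -0.0007] rot [ 0.0008  0.001  -0.0042] [0.5103 0.2672 0.0848] [ 0.438 -0.029  1.812  0.     1.36   2.256] 0.093 0.0 [0.  0.5 0.6]
```

View pics/b_w.png

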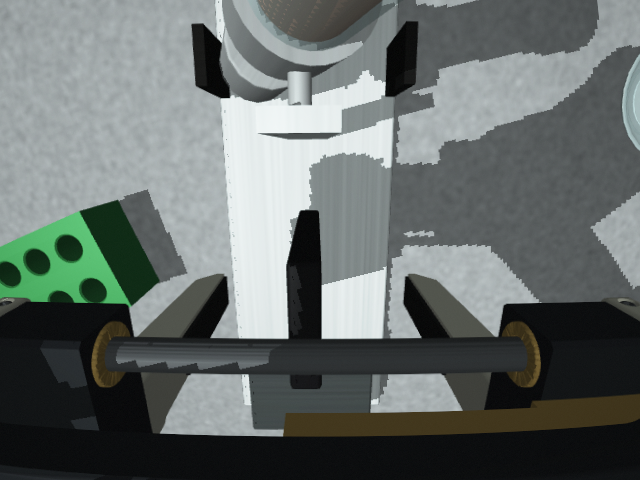

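Call:
{"op": "step_arm", "data": {"increments": [[0,-0.006,0,0,0,0,0],[0,-0.006,0,0,0,0,0],[0,-0.006,0,0,0,0,0],[0,-0.006,0,0,0,0,0],[0,-0.006,0,0,0,0,0],[0,-0.006,0,0,0,0,0],[0,-0.006,0,0,0,0,0],[0,-0.006,0,0,0,0,0],[0,-0.006,0,0,0,0,0],[0,-0.006,0,0,0,0,0]], "force": 60}}

```text
clock: 4.02
ee_pos: [0.5111, 0.2696, 0.0857]
ee_rot: [3.118, -0.386, -0.0]
wrist_force: [-0.5, -0.1, 0.8]
grip_width: 0.0311
gripper_force: 0.0
```

```bash
python3 rel.py 0.5114 0.2696 0.085
python3 - <<'E'
from cell import *
from h import *
from scipy.spatial.transform import Rotation as Rn
w=read_camera("wrist");cv2.imwrite("pics/c_w.png",w[...,::-1])
a=w.astype(int);d=a[...,0]-a[...,2]
for r in range(2,60,6):
    x=np.where(d[r]>12)[0];print(r,len(x),(x.min(),x.max(),x.mean().round(1)) if len(x) else None)
np.set_printoptions(suppress=True,precision=4)
p=camera_params("wrist");st=read_state();R=Rn.from_rotvec(st["ee_rot"]).as_matrix()
print("cam->tool",p["R"]@R, p["R"]@st["ee_pos"]+p["t"])
E
```

```text
4.0167 shift [ 0.001  -0.0003  0.0025] rot [ 0.      0.     -0.0035] [0.5111 0.2696 0.0857] [ 0.441 -0.027  1.808 -0.     1.361  2.258] 0.0311 0.0 [-0.5 -0.1  0.8]
2 15 (np.int64(270), np.int64(357), np.float64(321.7))
8 14 (np.int64(272), np.int64(353), np.float64(324.7))
14 6 (np.int64(284), np.int64(344), np.float64(320.3))
20 3 (np.int64(283), np.int64(293), np.float64(289.3))
26 4 (np.int64(301), np.int64(315), np.float64(305.2))
32 1 (np.int64(298), np.int64(298), np.float64(298.0))
38 0 None
44 0 None
50 0 None
56 0 None
cam->tool [[-0.001   1.      0.0007]
 [-0.9639 -0.0007 -0.2661]
 [-0.2661 -0.001   0.9639]] [-0.0003  0.0277  0.1801]
```

Call:
{"op": "step_arm", "data": {"increments": [[0,0,0,0,0,0,0],[0,0,0,0,0,0,0],[0,0,0,0,0,0,0],[0,0,0,0,0,0,0],[0,0,0,0,0,0,0],[0,0,0,0,0,0,0]]}}

```text
clock: 4.57
ee_pos: [0.5111, 0.2698, 0.0858]
ee_rot: [-3.117, 0.386, -0.0]
wrist_force: [0.1, 2.9, 0.4]
grip_width: 0.0134
gripper_force: 60.0
```

```bash
python3 rel.py 0.5114 0.2696 0.085
python3 - <<'E'
from cell import *
from h import *
ims=[read_camera(n) for n in("wrist","top","side")]
for i,n in enumerate(("w","t","s")):cv2.imwrite(f"pics/d_{n}.png",ims[i][...,::-1])
can=np.zeros((600,800,3),np.uint8)
can[:320,:]=cv2.resize(ims[0][:112,180:460],(800,320),interpolation=cv2.INTER_CUBIC)
can[320:,:280]=cv2.resize(ims[1][180:320,180:320],(280,280));can[320:,300:580]=cv2.resize(ims[2][210:350,210:350],(280,280))
cv2.imwrite("pics/m2.png",can[...,::-1])
E
```

```text
4.5667 shift [0.0009 0.0003 0.0028] rot [-0.0003 -0.0001 -0.0034] [0.5111 0.2698 0.0858] [ 0.441 -0.027  1.808  0.     1.36   2.258] 0.0134 60.0 [0.1 2.9 0.4]
```

View pics/m2.png

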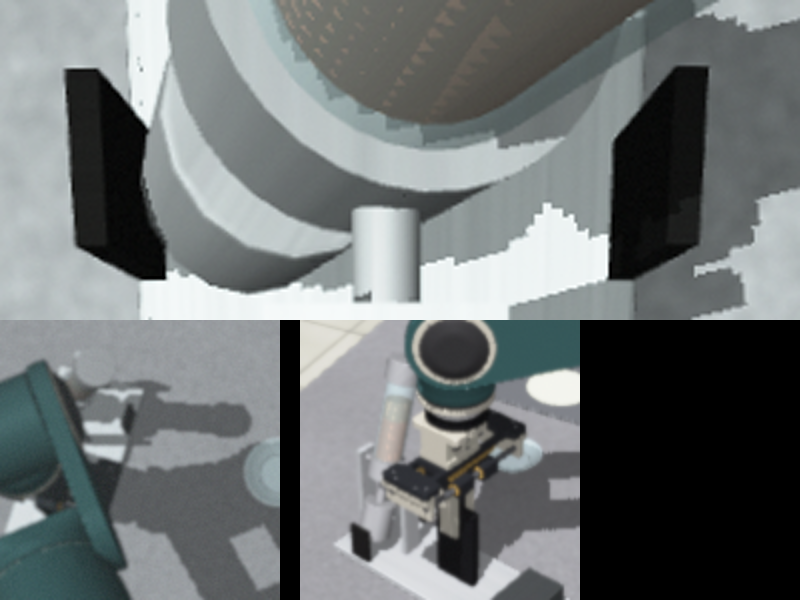

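```bash
cat > trk.py <<'E'
from h import *
import json,os
CT=np.array([[-.001,1,.0007],[-.9639,-.0007,-.2661],[-.2661,-.001,.9639]]);TT=np.array([-.0003,.0277,.1801])
FL=np.diag([1,-1,-1.])
from cell import camera_params
P0=camera_params("wrist")
U,_,V=np.linalg.svd(CT);CT=U@V
def circ(h,r,phi,g,th):  # circle on tube -> stand frame, g=[dx,dz] TCP pos offset
    c=np.c_[-r*np.cos(th),r*np.sin(th),h+0*th]      # th=0: robot side
    cs,sn=np.cos(phi),np.sin(phi)
    S=np.c_[c[:,0],cs*c[:,1]-sn*c[:,2],sn*c[:,1]+cs*c[:,2]+.130]
    Tl=(S-[-.120+g[0],0,.0855+g[1]])@FL.T   # tool coords
    return proj(dict(P0,R=CT,t=TT),Tl)
def score(gray,G,g,phis,th=np.radians(np.arange(-65,66,2.5))):
    out=[]
    for ph in phis:
        s=0
        for h,r,sg in G:
            a=circ(h,r-.0012,ph,g,th);b=circ(h,r+.0012,ph,g,th)
            A=cv2.remap(gray,a[:,:1].astype(np.float32),a[:,1:].astype(np.float32),cv2.INTER_LINEAR,borderValue=np.nan)[:,0]
            B=cv2.remap(gray,b[:,:1].astype(np.float32),b[:,1:].astype(np.float32),cv2.INTER_LINEAR,borderValue=np.nan)[:,0]
            ok=(a[:,1]>2)&(b[:,1]>2)
            s+=np.clip(sg*(B-A)[ok],-10,40).sum()/max(ok.sum(),12)
        out.append(s)
    return np.array(out)
def measure(rgb,lo=-.32,hi=.34):
    c=json.load(open("cal.json"));g8=cv2.GaussianBlur(cv2.cvtColor(rgb,cv2.COLOR_RGB2GRAY),(0,0),.8).astype(np.float32)
    ph=np.arange(lo,hi,.004);s=score(g8,c["G"],c["g"],ph)
    i=int(np.argmax(s))
    if 0<i<len(s)-1:
        a,b,d=s[i-1:i+2];return ph[i]+.004*.5*(a-d)/(a-2*b+d+1e-9),b,s
    return ph[i],s[i],s
E
python3 - <<'E'
from trk import *
from scipy.optimize import least_squares
A={"core":[(300,50),(330,85),(380,115),(430,125),(480,115),(510,100)],
"rim":[(205,0),(225,50),(270,110),(330,155),(400,187),(450,190),(500,180),(560,145),(600,100)],
"bob":[(175,150),(205,205),(245,245),(280,255),(330,245)]}
th=np.radians(np.arange(-150,151,2))
from scipy.spatial import cKDTree
pts=[np.array(v)/2.857+[180,0] for v in A.values()]
def f(q):
    g=q[:2];e=[q[0]/.002,q[1]/.001,(q[3]-.017)/.003,(q[5]-.0205)/.002,(q[7]-.019)/.003]
    for i,p in enumerate(pts):
        c=circ(q[2+2*i],q[3+2*i],.30,g,np.linspace(-2.6,2.6,600));e+=list(cKDTree(c).query(p)[0])
    return e
r=least_squares(f,[0,0,.03,.017,.025,.0205,-.03,.019],diff_step=1e-4,x_scale=.005);print(r.x.round(4),r.cost,np.round(r.fun,2))
q=r.x
json.dump({"g":list(q[:2]),"G":[(q[2],q[3],1),(q[4],q[5],-1),(q[6],q[7],-1)]},open("cal.json","w"))
for n in("a","b","c","d"):
    if n=="a":continue
    m=measure(cv2.imread(f"pics/{n}_w.png")[...,::-1]);print(n,m[:2]);
print(np.round(m[2][::6],1))
E
```

```text
[ 0.0003 -0.0001  0.013   0.0162  0.015   0.0229 -0.0541  0.0189] 5.530777964094154 [ 0.17 -0.08 -0.26  1.22 -0.03  0.12  0.32  0.14  0.21  0.42  0.25  0.42
  0.95  0.26  1.17  0.16  0.28  0.29  0.33  0.42  0.94  1.46  1.23  1.23
  0.13]
b (np.float64(-0.0032307692277221247), np.float64(63.06806456367925))
c (np.float64(0.22387102892338437), np.float64(70.72241671580188))
d (np.float64(0.30538581406725923), np.float64(87.96869507721789))
[ 0.8  0.4 -0.9 -2.2 -2.5 -1.8  2.4  6.5  8.1  6.8  9.  11.5 15.2 18.4
 21.3 23.8 27.2 30.8 36.2 42.1 51.  59.6 66.2 72.2 75.9 83.8 88.  87.7]
```

Call:
{"op": "step_arm", "data": {"increments": [[0,0,-0.005,0,0,0,0],[0,0,-0.02,0,0,0,0],[0,0,-0.04,0,0,0,0],[0,0,-0.065,0,0,0,0],[0,0,-0.09,0,0,0,0],[0,0,-0.115,0,0,0,0],[0,0,-0.14,0,0,0,0],[0,0,-0.16,0,0,0,0],[0,0,-0.17,0,0,0,0],[0,0,-0.17,0,0,0,0]]}}

```text
clock: 5.55
ee_pos: [0.5114, 0.2697, 0.1377]
ee_rot: [-3.117, 0.386, -0.002]
wrist_force: [0.4, 0.5, -6.9]
grip_width: 0.0139
gripper_force: 60.0
```

```bash
python3 - <<'E'
s=open("trk.py").read()
s=s.replace("        out.append(s)","""        cam=(-CT.T@TT)@FL+[-.120+g[0],0,.0855+g[1]-.130]
        cs,sn=np.cos(ph),np.sin(ph);ct=np.array([cam[0],cs*cam[1]+sn*cam[2]])
        h0,r0,_=G[0];D=np.hypot(*ct);be=np.arctan2(ct[1],-ct[0]);hs=np.arange(.019,.046,.0015)
        for side in(-1,1):
            th1=be+side*np.arccos(r0/D)
            a=np.vstack([circ(h,r0-.0012,ph,g,np.array([th1])) for h in hs]);b=np.vstack([circ(h,r0+.0012,ph,g,np.array([th1])) for h in hs])
            f=lambda u:cv2.remap(gray,u[:,:1].astype(np.float32),u[:,1:].astype(np.float32),cv2.INTER_LINEAR)[:,0]
            ok=(a[:,1]>2)&(b[:,1]>2)&(a[:,0]>2)&(a[:,0]<637)
            s+=np.clip((f(b)-f(a))[ok],-10,40).sum()/max(ok.sum(),8)
        out.append(s)""")
open("trk.py","w").write(s)
E
cat > obs.py <<'E'
from trk import *
from cell import *
from scipy.spatial.transform import Rotation as Rn
YAW=-.2426
def tilt_of(st):
    R=Rn.from_rotvec(st["ee_rot"])*Rn.from_euler("x",-np.pi)
    e=R.as_euler("ZXY");return e[1],e[0],e[2]
def obs(n=3):
    o=[]
    for i in range(n):
        st=read_state();w=read_camera("wrist");m=measure(w);t=tilt_of(st)[0]
        o.append((st["clock"],t,m[0],t+m[0],m[1]))
    st=read_state();print(np.round(o,4).tolist());cv2.imwrite("pics/last.png",w[...,::-1])
    print("end",np.round(st["clock"],3),"pos",np.round(st["ee_pos"],4),"tilt,yaw,pitch",np.round(tilt_of(st),4),"F",st["gripper_force"],np.round(st["wrist_force"],1))
    return o,st
if __name__=="__main__":
    m=measure(cv2.imread("pics/d_w.png")[...,::-1]);print(m[:2],np.round(m[2][::6],1));obs()
E
python3 obs.py
```

```text
(np.float64(0.3312415846155871), np.float64(112.68433538472877)) [  6.4   6.4   5.7   2.4  -3.4  -7.9  -6.3  -2.2   0.6   1.8   5.2  10.2
  15.2  18.4  21.3  23.8  26.4  27.8  32.   35.6  43.7  51.5  63.9  83.4
  95.6 103.8 110.3 112.3]
[[5.55, 0.0008, 0.3305, 0.3312, 113.6812], [5.6, 0.0003, 0.3308, 0.3311, 113.818], [5.65, -0.0002, 0.331, 0.3309, 114.252]]
end 5.7 pos [0.5109 0.2695 0.1363] tilt,yaw,pitch [-0.0004 -0.2463  0.0004] F 59.99477505683899 [ 0.4 -0.3 -6.1]
```

Call:
{"op": "step_arm", "data": {"increments": [[0,0.003,0,-0.02,0,0,0],[0,0.007,0,-0.045,0,0,0],[0,0.011,0,-0.07,0,0,0],[0,0.015,0,-0.095,0,0,0],[0,0.019,0,-0.12,0,0,0],[0,0.022,0,-0.145,0,0,0]]}}

```text
clock: 6.2
ee_pos: [0.5094, 0.2633, 0.1367]
ee_rot: [2.965, -0.367, -0.029]
wrist_force: [-0.4, -0.6, -6.7]
grip_width: 0.0138
gripper_force: 60.0
```

```bash
python3 -c "
from obs import *
obs(3)"
```

```text
[[6.2, -0.1546, 0.3109, 0.1563, 115.7675], [6.25, -0.1565, 0.2898, 0.1333, 120.1765], [6.3, -0.1539, 0.2621, 0.1082, 122.706]]
end 6.35 pos [0.5094 0.2636 0.1364] tilt,yaw,pitch [-0.1524 -0.2455  0.0004] F 59.9955689907074 [ 0.6  0.6 -7.2]
```

```bash
cat > cyc.py <<'E'
import sys
from obs import *
from scipy.optimize import lsq_linear
from scipy.spatial.transform import Rotation as Rn
DT=1/12;K7=7.0;G9=9.1;SC=.907;L=np.array([.120,0,.0445]);ROT=np.radians(60)
def load():return json.load(open("st.json"))
def save(s):json.dump(s,open("st.json","w"))
def pose(piv,tilt,yaw):
    S=Rn.from_euler("z",yaw)*Rn.from_euler("x",tilt);return np.array(piv)-S.apply(L),S*Rn.from_euler("x",np.pi)
def dyn(x,t0,t1,a,dt,n=10):
    x=np.array(x,float);h=dt/n
    for i in range(n):
        t=t0+(t1-t0)*(i+.5)/n;x=x+h*np.array([x[1],(G9-K7)*x[0]+K7*t-.14*x[1]+.93*a])
    return x
def F(dt):
    return np.c_[dyn([1,0],0,0,0,dt),dyn([0,1],0,0,0,dt)]
def prop(s,t0,t1,a,dt):
    A=F(dt);s["x"]=dyn(s["x"],t0,t1,a,dt).tolist()
    s["P"]=(A@np.array(s["P"])@A.T+.35**2*np.outer([dt*dt/2,dt],[dt*dt/2,dt])*2).tolist()
def upd(s,z,sg=.007):
    P=np.array(s["P"]);k=P[:,0]/(P[0,0]+sg**2);r=z-s["x"][0];s["x"]=(np.array(s["x"])+k*r).tolist()
    s["P"]=(P-np.outer(k,P[0])).tolist();return r
def cyc(n=2,N=6,goal=None,T=1.,H=18):
    s=load()
    if s.get("plan"):
        u=[s["tilt"]]+s["plan"]["u"]
        for i,a in enumerate(s["plan"]["a"]):prop(s,u[i],u[i+1],a,DT)
        s["tilt"]=u[-1];s["piv"]=s["plan"]["piv"]
    res=[]
    for i in range(n):
        st=read_state();w=read_camera("wrist");m=measure(w);t=tilt_of(st)[0]
        res.append((round(st["clock"],3),round(t,4),round(m[0]*SC,4),round(upd(s,m[0]*SC+t),4),round(m[1])))
        prop(s,s["tilt"],s["tilt"],0,.05)
    cv2.imwrite("pics/last.png",w[...,::-1])
    st=read_state();tl,yw,pt=tilt_of(st)
    print(res);p,_=pose(s["piv"],s["tilt"],s["yaw"])
    print("t",round(st["clock"],3),"lean/rate",np.round(s["x"],4),"tilt",round(tl,4),"cmd",round(s["tilt"],4),"pitch/yaw",np.round([pt,yw],4),"pos err mm",np.round((st["ee_pos"]-p)*1e3,1),"F",round(st["gripper_force"],1),"piv",np.round(s["piv"],4))
    # pivot trajectory, min-jerk rest to rest
    p0=np.array(s["piv"]);g=p0 if goal is None else np.array(goal)
    tt=np.clip(np.arange(0,N+1)*DT/T,0,1);pp=p0+(10*tt**3-15*tt**4+6*tt**5)[:,None]*(g-p0)
    tm=(np.arange(N)+.5)*DT/T;acc=np.where(tm<1,60*tm-180*tm**2+120*tm**3,0)/T**2
    ey=np.array([-np.sin(s["yaw"]),np.cos(s["yaw"]),0]);aa=acc*((g-p0)@ey)
    dts=[DT]*N+[.05*n]+[DT]*H;av=list(aa)+[0]*(H+1)
    hold=N
    nu=N+H
    def sim(x0,u,k=1):
        x=x0;o=[];uu=[s["tilt"]*k]+list(u[:N])+[u[N-1]]+list(u[N:])
        for i,d in enumerate(dts):
            x=dyn(x,uu[i],uu[i+1],av[i]*k,d,4);o.append(x)
        return np.array(o)
    def cost(x0,u,k=1):
        o=sim(x0,u,k);du=np.diff(np.r_[s["tilt"]*k,u]);d2=np.diff(du)
        return np.r_[o[:,0]/.05,o[:,1]/.3,10*o[-1]/.05,u/.1,du/.03,d2/.02]
    b=cost(np.array(s["x"]),np.zeros(nu));Z=np.zeros(2)
    A=np.array([cost(Z,e,0) for e in np.eye(nu)]).T
    u=lsq_linear(A,-b,bounds=(-.25,.25)).x
    pc,Rc=pose(s["piv"],s["tilt"],s["yaw"]);rows=[]
    for i in range(N):
        p,R=pose(pp[i+1],u[i],s["yaw"])
        rows.append([round(v,3) for v in list(Rc.apply(p-pc,inverse=True)/.3)+list((Rc.inv()*R).as_rotvec()/ROT)]+[0])
    # what the rounded last row really commands
    rr=np.array(rows[-1]);Re=Rc*Rn.from_rotvec(rr[3:6]*ROT);S=Re*Rn.from_euler("x",-np.pi);e=S.as_euler("ZXY")
    s["plan"]={"u":list(u[:N-1])+[e[1]],"a":list(aa),"piv":(pc+Rc.apply(rr[:3]*.3)+S.apply(L)).tolist()}
    print("pred",np.round(sim(np.array(s["x"]),u)[[N//2,N,-1]],3).tolist(),"u",np.round(u[:N],3).tolist());print(str([[v+0. for v in r] for r in rows]).replace(".0,",",").replace("-0,","0,"))
    save(s)
E
python3 - <<'E'
from cyc import *
import cyc
st=read_state();tl,yw,pt=tilt_of(st)
S=Rn.from_euler("z",yw)*Rn.from_euler("x",tl)
s={"tilt":tl,"yaw":yw,"piv":(np.array(st["ee_pos"])+S.apply(L)).tolist(),"x":[.13,-.4],"P":[[.0009,0],[0,.02]]}
for t,ti,ph in((6.2,-.1546,.3109),(6.25,-.1565,.2898),(6.3,-.1539,.2621)):
    upd(s,ti+SC*ph);prop(s,-.154,-.154,0,.05)
save(s);print(s);cyc.cyc(n=0,N=6)
E
```

```text
{'tilt': np.float64(-0.15244110856806303), 'yaw': np.float64(-0.2455487076588525), 'piv': [0.627489098737567, 0.24099925445398418, 0.1804261369368104], 'x': [0.05881083543795887, -0.5219511659458494], 'P': [[8.42890017470151e-05, 0.0006994311330448404], [0.0006994311330448403, 0.0075396210758441875]]}Traceback (most recent call last):
  File "<stdin>", line 8, in <module>
  File "cyc.py", line 34, in cyc
    cv2.imwrite("pics/last.png",w[...,::-1])
                                ^
UnboundLocalError: cannot access local variable 'w' where it is not associated with a value
```

```bash
sed -i 's/^    cv2.imwrite/    if n:cv2.imwrite/; s/\[.05\*n\]/[.1]/' cyc.py; python3 -c "
import cyc;cyc.cyc(n=0,N=5)"
```

```text
[]
t 6.35 lean/rate [ 0.0588 -0.522 ] tilt -0.1524 cmd -0.1524 pitch/yaw [ 0.0004 -0.2455] pos err mm [0. 0. 0.] F 60.0 piv [0.6275 0.241  0.1804]
pred [[-0.07, -0.403], [-0.131, -0.038], [0.001, -0.0]] u [0.013, 0.136, 0.207, 0.232, 0.222]
[[np.float64(0.0), np.float64(-0.024), np.float64(-0.002), np.float64(0.158), np.float64(0.0), np.float64(0.0), 0.0], [np.float64(0.0), np.float64(-0.042), np.float64(-0.006), np.float64(0.275), np.float64(0.0), np.float64(0.0), 0.0], [np.float64(0.0), np.float64(-0.052), np.float64(-0.009), np.float64(0.343), np.float64(0.0), np.float64(0.0), 0.0], [np.float64(0.0), np.float64(-0.056), np.float64(-0.011), np.float64(0.367), np.float64(0.0), np.float64(0.0), 0.0], [np.float64(0.0), np.float64(-0.054), np.float64(-0.01), np.float64(0.357), np.float64(0.0), np.float64(0.0), 0.0]]
```

```bash
sed -i 's/u\/.1,du\/.03,d2\/.02\]/u\/.1,du\/.03,d2\/.02,(o[:,0]-np.r_[u[:N],u[N-1],u[N:]])\/.1]/; s/bounds=(-.25,.25)/bounds=(-.2,.2)/; s/\[round(v,3) for v in/[round(float(v),3)+0. for v in/' cyc.py
python3 - <<'E'
import cyc;from cyc import *
s=load();s.pop("plan",None);save(s)
d=.07;g=np.array(s["piv"])+d*np.array([-np.sin(s["yaw"]),np.cos(s["yaw"]),0])
cyc.cyc(n=0,N=6,goal=g,T=.5)
E
```

```text
Traceback (most recent call last):
AttributeError: 'function' object has no attribute 'cyc'
```

```bash
cat > go.py <<'E'
import sys
from cyc import *
a=[float(v) for v in sys.argv[1:]]  # n N dstand_y T
s=load()
if a[0]==0:s.pop("plan",None);save(s)
p=s.get("plan",s)["piv"] if s.get("plan") else s["piv"]
g=None
if len(a)>2:g=np.array(p)+a[2]*np.array([-np.sin(s["yaw"]),np.cos(s["yaw"]),0])
cyc(n=int(a[0]),N=int(a[1]),goal=g,T=a[3] if len(a)>3 else 1.)
E
python3 go.py 0 6 .07 .5
```

```text
[]
t 6.35 lean/rate [ 0.0588 -0.522 ] tilt -0.1524 cmd -0.1524 pitch/yaw [ 0.0004 -0.2455] pos err mm [0. 0. 0.] F 60.0 piv [0.6275 0.241  0.1804]
pred [[-0.05, -0.107], [-0.078, -0.022], [0.0, -0.0]] u [0.01, 0.124, 0.184, 0.2, 0.187, 0.156]
[[0, -0.032, -0.003, 0.155, 0, 0, 0.0], [0, -0.089, -0.013, 0.264, 0, 0, 0.0], [0, -0.164, -0.026, 0.321, 0, 0, 0.0], [0, -0.233, -0.037, 0.337, 0, 0, 0.0], [0, -0.272, -0.043, 0.324, 0, 0, 0.0], [0, -0.276, -0.042, 0.295, 0, 0, 0.0]]
```

Call:
{"op": "step_arm", "data": {"increments": [[0,-0.032,-0.003,0.155,0,0,0],[0,-0.089,-0.013,0.264,0,0,0],[0,-0.164,-0.026,0.321,0,0,0],[0,-0.233,-0.037,0.337,0,0,0],[0,-0.272,-0.043,0.324,0,0,0],[0,-0.276,-0.042,0.295,0,0,0]]}}

```text
clock: 6.85
ee_pos: [0.5301, 0.3457, 0.1366]
ee_rot: [-2.966, 0.367, -0.029]
wrist_force: [0.2, -0.4, -7.4]
grip_width: 0.0137
gripper_force: 60.0
```

```bash
python3 go.py 2 6
```

```text
[(6.85, np.float64(0.1537), np.float64(-0.2334), np.float64(-0.0122), 139), (6.9, np.float64(0.1502), np.float64(-0.2223), np.float64(0.0137), 138)]
t 6.95 lean/rate [-0.0797 -0.0143] tilt 0.1528 cmd 0.1565 pitch/yaw [ 2.000e-04 -2.445e-01] pos err mm [ 0.1  0.8 -0. ] F 60.0 piv [0.6445 0.309  0.1803]
pred [[-0.055, 0.116], [-0.027, 0.085], [0.0, -0.0]] u [0.113, 0.074, 0.042, 0.018, 0.001, -0.01]
[[0, 0.006, 0, -0.042, 0, 0, 0.0], [0, 0.012, -0.001, -0.079, 0, 0, 0.0], [0, 0.017, -0.001, -0.109, 0, 0, 0.0], [0, 0.02, -0.001, -0.132, 0, 0, 0.0], [0, 0.023, -0.002, -0.148, 0, 0, 0.0], [0, 0.025, -0.002, -0.159, 0, 0, 0.0]]
```

Model and measurement agree to about 0.01 rad; the tube is nearly upright.

Call:
{"op": "step_arm", "data": {"increments": [[0,0.006,0,-0.042,0,0,0],[0,0.012,-0.001,-0.079,0,0,0],[0,0.017,-0.001,-0.109,0,0,0],[0,0.02,-0.001,-0.132,0,0,0],[0,0.023,-0.002,-0.148,0,0,0],[0,0.025,-0.002,-0.159,0,0,0]]}}

```text
clock: 7.45
ee_pos: [0.528, 0.3373, 0.1359]
ee_rot: [3.107, -0.384, -0.002]
wrist_force: [0.0, 0.9, -6.3]
grip_width: 0.0137
gripper_force: 60.0
```

```bash
python3 go.py 2 6
```

```text
[(7.45, np.float64(-0.0108), np.float64(0.1391), np.float64(0.1641), 123), (7.5, np.float64(-0.0112), np.float64(0.143), np.float64(-0.0181), 129)]
t 7.55 lean/rate [0.1621 0.4611] tilt -0.0099 cmd -0.01 pitch/yaw [ 2.00e-04 -2.46e-01] pos err mm [ 0.1 -0.3  0.2] F 60.0 piv [0.6445 0.3088 0.1802]
pred [[0.28, 0.199], [0.307, -0.012], [0.001, -0.001]] u [-0.187, -0.2, -0.2, -0.2, -0.2, -0.2]
[[0, 0.026, -0.002, -0.169, 0, 0, 0.0], [0, 0.028, -0.003, -0.181, 0, 0, 0.0], [0, 0.028, -0.003, -0.181, 0, 0, 0.0], [0, 0.028, -0.003, -0.181, 0, 0, 0.0], [0, 0.028, -0.003, -0.181, 0, 0, 0.0], [0, 0.028, -0.003, -0.181, 0, 0, 0.0]]
```

Run:
```python
from trk import *
im=cv2.imread("pics/last.png");m=measure(im[...,::-1]);ph=np.arange(-.32,.34,.004)
print([(round(a,2),round(b)) for a,b in zip(ph[::5],m[2][::5])])
c=json.load(open("cal.json"));o=cv2.resize(im[:112,180:460],(800,320),interpolation=cv2.INTER_CUBIC)
o2=o.copy()
for phi,col in((.143/.907,(0,0,255)),(0,(0,255,0))):
    for h,r,_ in c["G"]:
        for q in (circ(h,r,phi,c["g"],np.radians(np.arange(-90,91,5)))-[180,0])*2.857:cv2.circle(o2,(int(q[0]),int(q[1])),1,col,-1)
cv2.imwrite("pics/m3.png",np.vstack([o,o2])[:600] if 0 else cv2.resize(np.vstack([o,o2]),(740,592)))
```

```text
[(np.float64(-0.32), 12), (np.float64(-0.3), 14), (np.float64(-0.28), 15), (np.float64(-0.26), 19), (np.float64(-0.24), 22), (np.float64(-0.22), 21), (np.float64(-0.2), 22), (np.float64(-0.18), 25), (np.float64(-0.16), 32), (np.float64(-0.14), 40), (np.float64(-0.12), 44), (np.float64(-0.1), 48), (np.float64(-0.08), 46), (np.float64(-0.06), 44), (np.float64(-0.04), 39), (np.float64(-0.02), 43), (np.float64(0.0), 48), (np.float64(0.02), 55), (np.float64(0.04), 62), (np.float64(0.06), 70), (np.float64(0.08), 86), (np.float64(0.1), 102), (np.float64(0.12), 114), (np.float64(0.14), 123), (np.float64(0.16), 129), (np.float64(0.18), 125), (np.float64(0.2), 115), (np.float64(0.22), 106), (np.float64(0.24), 91), (np.float64(0.26), 81), (np.float64(0.28), 74), (np.float64(0.3), 67), (np.float64(0.32), 59)]
```

View pics/m3.png

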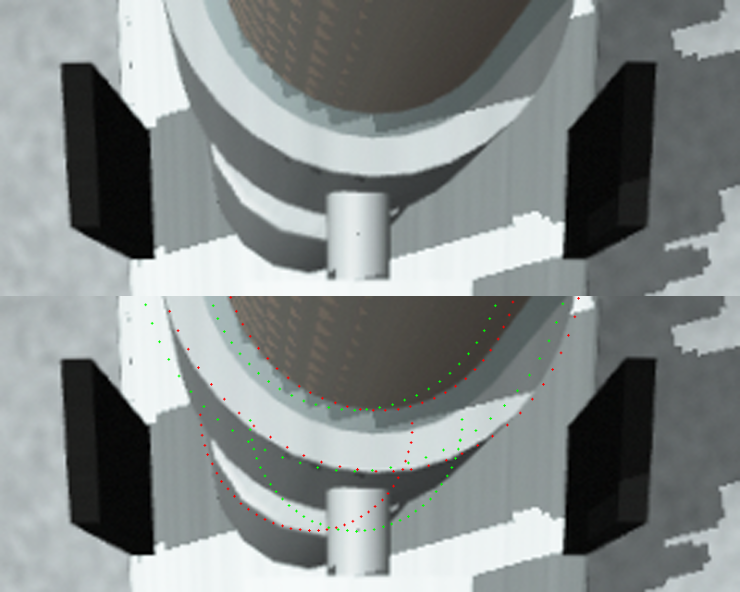

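```bash
sed -i 's/sg=.007/sg=.003/; s/.35\*\*2/.8**2/' cyc.py
python3 - <<'E'
from cyc import *
s=load();s.pop("plan",None);s["x"]=[.141,.09];s["P"]=[[2e-5,0],[0,.004]];save(s)
E
python3 go.py 0 6 -.07 .5
```

```text
[]
t 7.55 lean/rate [0.141 0.09 ] tilt -0.0099 cmd -0.01 pitch/yaw [ 2.00e-04 -2.46e-01] pos err mm [ 0.1 -0.3  0.2] F 60.0 piv [0.6445 0.3088 0.1802]
pred [[0.11, -0.215], [0.077, -0.101], [-0.0, 0.0]] u [-0.068, -0.103, -0.114, -0.107, -0.088, -0.064]
[[0, 0.017, 0, -0.055, 0, 0, 0.0], [0, 0.063, 0, -0.089, 0, 0, 0.0], [0, 0.132, 0, -0.1, 0, 0, 0.0], [0, 0.199, 0.001, -0.093, 0, 0, 0.0], [0, 0.237, 0.002, -0.075, 0, 0, 0.0], [0, 0.241, 0.002, -0.052, 0, 0, 0.0]]
```

Call:
{"op": "step_arm", "data": {"increments": [[0,0.017,0,-0.055,0,0,0],[0,0.063,0,-0.089,0,0,0],[0,0.132,0,-0.1,0,0,0],[0,0.199,0.001,-0.093,0,0,0],[0,0.237,0.002,-0.075,0,0,0],[0,0.241,0.002,-0.052,0,0,0]]}}

```text
clock: 8.05
ee_pos: [0.5101, 0.2657, 0.1362]
ee_rot: [3.056, -0.38, -0.012]
wrist_force: [-0.3, 0.2, -6.8]
grip_width: 0.0138
gripper_force: 60.0
```

```bash
python3 go.py 3 6
```

```text
[(8.05, np.float64(-0.0627), np.float64(0.2567), np.float64(0.1101), 118), (8.1, np.float64(-0.0599), np.float64(0.2635), np.float64(-0.0028), 118), (8.15, np.float64(-0.0617), np.float64(0.2733), np.float64(-0.0029), 116)]
t 8.2 lean/rate [0.221  0.1757] tilt -0.0628 cmd -0.0645 pitch/yaw [-0.0006 -0.2472] pos err mm [ 0.2 -0.5  0.8] F 60.0 piv [0.6275 0.2411 0.1803]
pred [[0.248, -0.064], [0.207, -0.247], [-0.0, 0.0]] u [-0.162, -0.2, -0.2, -0.2, -0.186, -0.154]
[[0, 0.014, -0.001, -0.093, 0, 0, 0.0], [0, 0.02, -0.001, -0.129, 0, 0, 0.0], [0, 0.02, -0.001, -0.129, 0, 0, 0.0], [0, 0.02, -0.001, -0.129, 0, 0, 0.0], [0, 0.018, -0.001, -0.116, 0, 0, 0.0], [0, 0.013, -0.001, -0.085, 0, 0, 0.0]]
```

Run:
```python
from trk import *
import trk
from scipy.optimize import least_squares
from scipy.spatial import cKDTree
A={"core":[(300,50),(330,85),(380,115),(430,125),(480,115),(510,100)],
"rim":[(205,0),(225,50),(270,110),(330,155),(400,187),(450,190),(500,180),(560,145),(600,100)],
"bob":[(205,205),(245,248),(280,257),(330,245)]}
B={"core":[(240,30),(270,70),(310,98),(350,112),(385,110),(430,90),(470,60)],
"rim":[(175,30),(195,70),(235,115),(280,148),(330,170),(380,175),(430,165),(480,140),(530,98),(555,60)],
"bob":[(240,207),(280,230),(325,240)]}
pa=[np.array(v)/2.857+[180,0] for v in A.values()];pb=[np.array(v)/2.643+[180,0] for v in B.values()]
def f(q,fix=None):
    e=[q[0]/.002,q[1]/.001,q[9]/.0005,(q[3]-.0165)/.003,(q[5]-.0225)/.002,(q[7]-.019)/.002]
    for ps,phi in((pa,.30),(pb,q[8] if fix is None else fix)):
        for i,p in enumerate(ps):
            c=circ(q[2+2*i],q[3+2*i],phi,q[:2],np.linspace(-2.6,2.6,600))
            c=c+[q[9]*2900,0]
            e+=list(cKDTree(c).query(p)[0])
    return e
for fx in(None,.1,.16,.2,.24):
    r=least_squares(f,[0,0,.015,.0165,.016,.0228,-.05,.019,.16,0],diff_step=1e-4,x_scale=.005,args=(fx,));print(fx,r.x.round(4),round(r.cost,2))
```

```text
None [ 0.0007  0.      0.0127  0.0155  0.016   0.0226 -0.0518  0.0193  0.1291
 -0.0004] 20.93
0.1 [ 3.00e-04  0.00e+00  1.15e-02  1.56e-02  1.47e-02  2.27e-02 -5.26e-02
  1.99e-02  1.60e-01  1.00e-04] 28.38
0.16 [ 1.10e-03  1.00e-04  1.38e-02  1.54e-02  1.70e-02  2.24e-02 -4.61e-02
  1.95e-02  1.60e-01 -1.00e-03] 27.92
0.2 [ 0.0015  0.      0.0158  0.0155  0.0188  0.0224 -0.0356  0.0205  0.16
 -0.002 ] 57.54
0.24 [ 0.0015 -0.      0.0155  0.0155  0.0186  0.0224 -0.028   0.0216  0.16
 -0.0024] 110.24
```

Call:
{"op": "step_arm", "data": {"increments": [[0,-0.001,0,0.007,0,0,0],[0,-0.002,0,0.014,0,0,0],[0,-0.002,0,0.014,0,0,0],[0,-0.002,0,0.014,0,0,0],[0,-0.002,0,0.014,0,0,0],[0,-0.002,0,0.014,0,0,0],[0,-0.002,0,0.014,0,0,0],[0,-0.002,0,0.014,0,0,0],[0,-0.002,0,0.014,0,0,0],[0,-0.002,0,0.014,0,0,0],[0,-0.002,0,0.014,0,0,0],[0,-0.002,0,0.014,0,0,0]]}}

```text
clock: 9.2
ee_pos: [0.5106, 0.2676, 0.1361]
ee_rot: [3.069, -0.38, -0.009]
wrist_force: [-0.6, 0.3, -6.5]
grip_width: 0.0134
gripper_force: 60.0
```

Run:
```python
from obs import *
o,st=obs(3)
from cyc import *
tl,yw,pt=tilt_of(st);S=Rn.from_euler("z",yw)*Rn.from_euler("x",tl)
s={"tilt":tl,"yaw":yw,"piv":(np.array(st["ee_pos"])+S.apply(L)).tolist(),"x":[.3+tl,0],"P":[[.00002,0],[0,.0005]]}
save(s)
# gradient consistency: per-feature optimum
c=json.load(open("cal.json"));im=cv2.imread("pics/last.png")
```

```text
[[9.2, -0.0492, 0.3305, 0.2813, 113.6055], [9.25, -0.0492, 0.3311, 0.282, 113.6447], [9.3, -0.0492, 0.3314, 0.2822, 113.4894]]
end 9.35 pos [0.5106 0.2676 0.1361] tilt,yaw,pitch [-0.0492 -0.2463 -0.    ] F 59.994903802871704 [ 0.7 -0.1 -6.3]
```

```bash
python3 - <<'E'
s=open("cyc.py").read()
s=s.replace('s["x"]=dyn(s["x"],t0,t1,a,dt).tolist()','''x=np.array(s["x"],float);m=10;r=(t1-t0)/dt
    for i in range(m):
        ta=t0+(t1-t0)*i/m;tb=t0+(t1-t0)*(i+1)/m;x=dyn(x,ta,tb,a,dt/m,2)
        if x[0]-tb>.3:x=np.array([tb+.3,min(x[1],r)])
        if x[0]-tb<-.3:x=np.array([tb-.3,max(x[1],r)])
    s["x"]=x.tolist()''').replace("sg=.003","sg=.006").replace(".8**2",".4**2")
open("cyc.py","w").write(s)
E
python3 - <<'E'
from cyc import *
s=load();u=[-.0492,-.053,-.062,-.077,-.096,-.115,-.13];t=dict(s)
for a,b in zip(u,u[1:]):
    prop(t,a,b,0,DT);print(np.round(t["x"],3),round(t["x"][0]-b,3))
pc,Rc=pose(s["piv"],u[0],s["yaw"]);rows=[]
for b in u[1:]:
    p,R=pose(s["piv"],b,s["yaw"]);rows.append([round(float(v),3)+0. for v in list(Rc.apply(p-pc,inverse=True)/.3)+list((Rc.inv()*R).as_rotvec()/ROT)]+[0])
print(rows)
s["plan"]={"u":u[1:],"a":[0]*6,"piv":s["piv"]};save(s)
E
```

```text
[ 0.247 -0.046] 0.3
[ 0.238 -0.108] 0.3
[ 0.223 -0.181] 0.3
[ 0.204 -0.238] 0.3
[ 0.183 -0.263] 0.298
[ 0.16  -0.301] 0.29
[[0.0, 0.001, 0.0, -0.004, 0.0, 0.0, 0], [0.0, 0.002, 0.0, -0.012, 0.0, 0.0, 0], [0.0, 0.004, 0.0, -0.027, 0.0, 0.0, 0], [0.0, 0.007, 0.0, -0.045, 0.0, 0.0, 0], [0.0, 0.01, 0.0, -0.063, 0.0, 0.0, 0], [0.0, 0.012, 0.0, -0.077, 0.0, 0.0, 0]]
```

Call:
{"op": "step_arm", "data": {"increments": [[0,0.001,0,-0.004,0,0,0],[0,0.002,0,-0.012,0,0,0],[0,0.004,0,-0.027,0,0,0],[0,0.007,0,-0.045,0,0,0],[0,0.01,0,-0.063,0,0,0],[0,0.012,0,-0.077,0,0,0]]}}

```text
clock: 9.85
ee_pos: [0.5097, 0.2642, 0.1363]
ee_rot: [2.988, -0.369, -0.024]
wrist_force: [-0.7, 0.6, -6.5]
grip_width: 0.0138
gripper_force: 60.0
```

```bash
python3 go.py 2 5
```

```text
[(9.85, np.float64(-0.1319), np.float64(0.2925), np.float64(0.0009), 115), (9.9, np.float64(-0.1327), np.float64(0.2784), np.float64(0.0007), 117)]
t 9.95 lean/rate [ 0.1286 -0.3517] tilt -0.1311 cmd -0.13 pitch/yaw [ 0.0003 -0.2457] pos err mm [-0.   0.3 -0.4] F 60.0 piv [0.6275 0.2405 0.1806]
pred [[0.04, -0.3], [-0.016, -0.105], [0.0, 0.0]] u [-0.031, 0.042, 0.085, 0.101, 0.099]
[[0, -0.015, -0.001, 0.095, 0, 0, 0.0], [0, -0.025, -0.002, 0.164, 0, 0, 0.0], [0, -0.032, -0.003, 0.205, 0, 0, 0.0], [0, -0.034, -0.004, 0.221, 0, 0, 0.0], [0, -0.034, -0.004, 0.219, 0, 0, 0.0]]
```

Innovations are below 1 mrad, so the model and tracker agree well.

Call:
{"op": "step_arm", "data": {"increments": [[0,-0.015,-0.001,0.095,0,0,0],[0,-0.025,-0.002,0.164,0,0,0],[0,-0.032,-0.003,0.205,0,0,0],[0,-0.034,-0.004,0.221,0,0,0],[0,-0.034,-0.004,0.219,0,0,0]]}}

```text
clock: 10.37
ee_pos: [0.5122, 0.2735, 0.1363]
ee_rot: [-3.02, 0.375, -0.019]
wrist_force: [0.5, -0.7, -7.1]
grip_width: 0.0139
gripper_force: 60.0
```

```bash
python3 go.py 2 5
```

```text
[(10.367, np.float64(0.0995), np.float64(-0.1496), np.float64(-0.0499), 134), (10.417, np.float64(0.098), np.float64(-0.1496), np.float64(0.0126), 138)]
t 10.467 lean/rate [-0.0678 -0.2101] tilt 0.0979 cmd 0.0993 pitch/yaw [ 1.000e-04 -2.463e-01] pos err mm [-0.  -0.2 -0.1] F 60.0 piv [0.6275 0.2406 0.1806]
pred [[-0.1, -0.026], [-0.089, 0.104], [0.0, -0.0]] u [0.129, 0.141, 0.133, 0.111, 0.083]
[[0, -0.004, 0, 0.029, 0, 0, 0.0], [0, -0.006, 0, 0.04, 0, 0, 0.0], [0, -0.005, 0, 0.032, 0, 0, 0.0], [0, -0.002, 0, 0.011, 0, 0, 0.0], [0, 0.002, 0, -0.016, 0, 0, 0.0]]
```

Run:
```python
from trk import *
c=json.load(open("cal.json"));ph=np.arange(-.4,.42,.004)
for n in("d_w","last"):
    im=cv2.imread(f"pics/{n}.png");g=cv2.GaussianBlur(cv2.cvtColor(im,cv2.COLOR_BGR2GRAY),(0,0),.8).astype(np.float32)
    sil=score(g,[(c["G"][0][0],c["G"][0][1],0)],c["g"],ph)
    print(n,"sil",ph[sil.argmax()].round(3))
    for i,k in enumerate(("core","rim","bob")):
        s=score(g,[c["G"][i]],c["g"],ph)
        h,r,sg=c["G"][0]
        # remove silhouette part for this radius
        s2=s-score(g,[(c["G"][i][0],c["G"][i][1],0)],c["g"],ph)
        print(k,ph[s2.argmax()].round(3),s2.max().round(1))
    # pin edges: bright pin columns at rows 85-95
    print("pin",[int(v) for v in g[88,296:334:1]])
```

```text
d_w sil 0.332
core 0.344 31.2
rim 0.332 30.0
bob 0.296 28.0
pin [101, 100, 103, 111, 126, 140, 150, 163, 181, 197, 209, 216, 221, 225, 229, 232, 233, 232, 229, 225, 218, 210, 202, 192, 182, 171, 157, 142, 124, 105, 101, 123, 142, 148, 149, 149, 148, 148]
last sil -0.272
core -0.072 39.0
rim -0.172 33.7
bob -0.152 26.7
pin [242, 241, 240, 240, 241, 241, 237, 220, 203, 202, 209, 216, 222, 227, 232, 235, 235, 233, 229, 225, 220, 212, 203, 194, 184, 174, 162, 148, 130, 113, 109, 143, 200, 224, 224, 220, 214, 209]
```

```bash
python3 - <<'E'
s=open("trk.py").read()
s=s[:s.index("def measure")].replace("def score","def score_old")+'''
def one(gray,h,r,sg,g,ph):
    th=np.radians(np.arange(-65,66,2.5));s=[]
    f=lambda u:cv2.remap(gray,u[:,:1].astype(np.float32),u[:,1:].astype(np.float32),cv2.INTER_LINEAR)[:,0]
    for p in ph:
        a=circ(h,r-.0012,p,g,th);b=circ(h,r+.0012,p,g,th);ok=(a[:,1]>2)&(b[:,1]>2)
        s.append(np.clip(sg*(f(b)-f(a))[ok],-10,40).sum()/max(ok.sum(),12))
    s=np.array(s);w=np.where(s>.85*s.max(),s-.85*s.max(),0);i=s.argmax();w[abs(ph-ph[i])>.06]=0
    return (w*ph).sum()/w.sum(),s.max()
def measure(rgb):
    c=json.load(open("cal.json"));g8=cv2.GaussianBlur(cv2.cvtColor(rgb,cv2.COLOR_RGB2GRAY),(0,0),.8).astype(np.float32)
    ph=np.arange(-.42,.43,.006)
    (h1,r1,_),(h2,r2,_)=c["G"][1:]
    a=one(g8,h1*1.125,r1,-1,c["g"],ph);b=one(g8,h2,r2,-1,c["g"],ph)
    return (a[0]+b[0])/2,(round(a[0],3),round(b[0],3),round(a[1]),round(b[1]))
'''
open("trk.py","w").write(s)
c=open("cyc.py").read()
c=c.replace("SC=.907","SC=1.").replace("round(m[1])))","m[1]))").replace('m=measure(w);','m=measure(w);cv2.imwrite(f"pics/t{st[\'clock\']:.3f}.png",w[...,::-1]);')
open("cyc.py","w").write(c)
from trk import *
for n in("d_w","last"):print(measure(cv2.imread(f"pics/{n}.png")[...,::-1]))
import json;s=json.load(open("st.json"));s["plan"]=None;json.dump(s,open("st.json","w"))
E
python3 go.py 1 5
```

```text
(np.float64(0.29817568639766423), (np.float64(0.287), np.float64(0.31), 29, 28))
(np.float64(-0.1428105790620682), (np.float64(-0.134), np.float64(-0.152), 33, 27))
[(10.467, np.float64(0.0979), np.float64(-0.1465), np.float64(0.0192), (np.float64(-0.137), np.float64(-0.156), 33, 27))]
t 10.517 lean/rate [-0.0632 -0.1028] tilt 0.0981 cmd 0.0993 pitch/yaw [ 1.00e-04 -2.46e-01] pos err mm [-0.   0.1 -0.2] F 60.0 piv [0.6275 0.2406 0.1806]
pred [[-0.073, 0.027], [-0.057, 0.086], [0.0, -0.0]] u [0.1, 0.094, 0.079, 0.061, 0.041]
[[0, 0, 0, 0.001, 0, 0, 0.0], [0, 0.001, 0, -0.005, 0, 0, 0.0], [0, 0.003, 0, -0.019, 0, 0, 0.0], [0, 0.006, 0, -0.037, 0, 0, 0.0], [0, 0.009, 0, -0.056, 0, 0, 0.0]]
```

Call:
{"op": "step_arm", "data": {"increments": [[0,0,0,0.001,0,0,0],[0,0.001,0,-0.007,0,0,0],[0,0.003,0,-0.022,0,0,0],[0,0.006,0,-0.039,0,0,0],[0,0.009,0,-0.056,0,0,0]]}}

```text
clock: 10.93
ee_pos: [0.5115, 0.2715, 0.1359]
ee_rot: [-3.08, 0.381, -0.007]
wrist_force: [1.1, -1.0, -5.8]
grip_width: 0.0141
gripper_force: 60.0
```

```bash
python3 go.py 3 5
```

```text
[(10.933, np.float64(0.0387), np.float64(-0.0877), np.float64(0.0142), (np.float64(-0.093), np.float64(-0.083), 30, 17)), (10.983, np.float64(0.0375), np.float64(-0.0804), np.float64(0.0007), (np.float64(-0.088), np.float64(-0.073), 30, 17)), (11.033, np.float64(0.0394), np.float64(-0.0769), np.float64(-0.0007), (np.float64(-0.087), np.float64(-0.067), 30, 17))]
t 11.083 lean/rate [-0.0305  0.1381] tilt 0.0404 cmd 0.0407 pitch/yaw [ 1.000e-04 -2.457e-01] pos err mm [ 0.   0.4 -0.2] F 60.0 piv [0.6275 0.2405 0.1805]
pred [[0.003, 0.104], [0.02, 0.019], [-0.0, 0.0]] u [-0.002, -0.032, -0.047, -0.051, -0.047]
[[0, 0.006, 0, -0.041, 0, 0, 0.0], [0, 0.011, 0, -0.069, 0, 0, 0.0], [0, 0.013, -0.001, -0.084, 0, 0, 0.0], [0, 0.014, -0.001, -0.088, 0, 0, 0.0], [0, 0.013, -0.001, -0.083, 0, 0, 0.0]]
```

Call:
{"op": "step_arm", "data": {"increments": [[0,0.006,0,-0.041,0,0,0],[0,0.011,0,-0.069,0,0,0],[0,0.013,-0.001,-0.084,0,0,0],[0,0.014,-0.001,-0.088,0,0,0],[0,0.013,-0.001,-0.083,0,0,0]]}}

```text
clock: 11.5
ee_pos: [0.5106, 0.268, 0.1359]
ee_rot: [3.073, -0.379, -0.009]
wrist_force: [0.8, -0.3, -6.8]
grip_width: 0.0133
gripper_force: 60.0
```

```bash
python3 go.py 3 5
```

```text
[(11.5, np.float64(-0.0459), np.float64(0.1285), np.float64(0.067), (np.float64(0.149), np.float64(0.108), 32, 25)), (11.55, np.float64(-0.0448), np.float64(0.1278), np.float64(-0.0098), (np.float64(0.145), np.float64(0.111), 32, 25)), (11.6, np.float64(-0.0451), np.float64(0.1296), np.float64(-0.0117), (np.float64(0.148), np.float64(0.111), 32, 25))]
t 11.65 lean/rate [0.0964 0.1287] tilt -0.0453 cmd -0.0462 pitch/yaw [-0.     -0.2464] pos err mm [-0.  -0.1 -0.1] F 60.0 piv [0.6275 0.2404 0.1807]
pred [[0.117, 0.002], [0.1, -0.122], [-0.0, 0.0]] u [-0.098, -0.126, -0.128, -0.112, -0.086]
[[0, 0.008, 0, -0.049, 0, 0, 0.0], [0, 0.012, 0, -0.076, 0, 0, 0.0], [0, 0.012, 0, -0.078, 0, 0, 0.0], [0, 0.01, 0, -0.063, 0, 0, 0.0], [0, 0.006, 0, -0.038, 0, 0, 0.0]]
```

Run:
```python
from obs import *
st=read_state();im=read_camera("top");w=read_camera("wrist")
cv2.imwrite("pics/top_e.png",im[...,::-1]);print(st["clock"],measure(w))
d=cv2.imread("pics/d_t.png");p=camera_params("top")
piv=np.array([.6275,.2404,.1807]);c,s=np.cos(-.246),np.sin(-.246)
def cap(piv,lean):
    v=np.array([0,-np.sin(lean),np.cos(lean)])*.148;return proj(p,[piv+[ -s*v[1],c*v[1],v[2]]])[0]
for l in(0,.05,.1,.3):print(l,cap(piv,l))
print("ref d",cap(np.array([.6275,.2405,.130]),.3))
a=cv2.resize(d[190:240,195:260],(520,400),interpolation=cv2.INTER_CUBIC)[:290];b=cv2.resize(im[190:240,195:260,::-1],(520,400),interpolation=cv2.INTER_CUBIC)[:290]
cv2.imwrite("pics/m4.png",np.vstack([a,b]))
```

```text
11.65 (np.float64(0.13029349038573165), (np.float64(0.148), np.float64(0.112), 32, 25))
0 [204.40787232 189.08947547]
0.05 [207.75777384 190.05038257]
0.1 [211.13087698 191.06184454]
0.3 [224.62924704 195.54322993]
ref d [227.75307439 202.19097182]
```

View pics/m4.png

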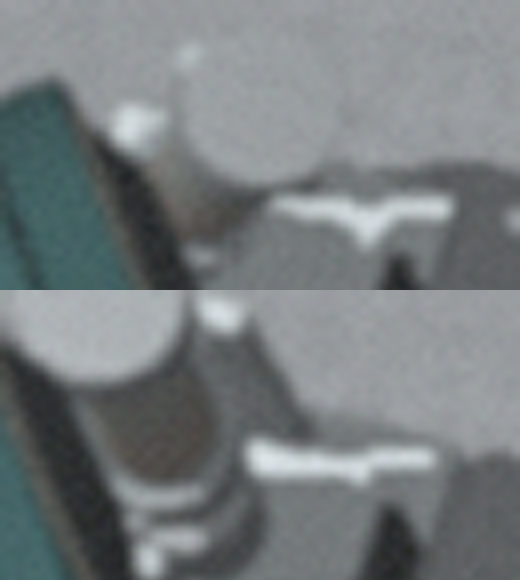

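```bash
cat > ident.py <<'E'
import numpy as np
from scipy.optimize import least_squares
D=1/12
# commanded tilt knots (t,tilt)
kn=[(9.35,-.0492)]
def rows(t0,u):
    kn.append((t0,kn[-1][1]))
    for i,v in enumerate(u):kn.append((t0+(i+1)*D,v))
rows(9.3501,[-.053,-.062,-.077,-.096,-.115,-.130])
rows(9.95,[-.031,.042,.085,.101,.0993])
rows(10.517,[.100,.092,.076,.058,.0407])
rows(11.083,[-.002,-.032,-.047,-.051,-.0462]);kn.append((12,-.0462))
kn=np.array(kn)
M=np.array([(9.85,.2925),(9.9,.2784),(10.367,-.1496),(10.417,-.1428),(10.467,-.1465),(10.933,-.0877),(10.983,-.0804),(11.033,-.0769),(11.5,.1285),(11.55,.1278),(11.6,.1296),(11.65,.1303)])
def sim(g,k,tau,b,cd,h=.005):
    t=9.35;x=np.array([.3-.0492,0.]);o={};tt=np.arange(9.35,11.7,h);out=[]
    T=np.interp(tt-tau,kn[:,0],kn[:,1]);
    for i,t in enumerate(tt):
        u=T[i];ur=(T[min(i+1,len(T)-1)]-T[i])/h
        acc=g*x[0]-k*(x[0]-u)-cd*(x[1]-ur)+b
        x=x+h*np.array([x[1]+.5*h*acc,acc])
        if x[0]-u>.3:x=np.array([u+.3,min(x[1],ur)])
        out.append(x[0]-u)
    return tt,np.array(out)
def f(q,names,base):
    p=dict(base);p.update(zip(names,q))
    tt,o=sim(p["g"],p["k"],p["tau"],p["b"],p["cd"])
    m=np.interp(M[:,0],tt,o);return (p["s"]*m+p["o"]-M[:,1])/.01
base=dict(g=9.1,k=7.,tau=0.,b=0.,cd=.14,s=1.,o=0.)
if __name__=="__main__":
  print(np.round(f([],[],base),1))
  for nm in(["b"],["k"],["tau"],["cd"],["k","tau"],["k","s"],["g","k"],["b","k","tau"],["b","k","s","o"],["g","k","b","tau"]):
    best=None
    for k0 in(1,.85,1.15):
        r=least_squares(f,[base[n]*(k0 if n in"gk" else 1)+(.01 if n in("b","tau") else 0) for n in nm],args=(nm,base),diff_step=1e-3,loss="soft_l1")
        if best is None or r.cost<best.cost:best=r
    print(nm,best.x.round(3),round(best.cost,1),np.round(f(best.x,nm,base),1).tolist())
E
python3 ident.py
```

```text
[-0.4 -0.6  5.1  3.8  3.6  6.1  6.2  6.8  4.2  5.2  5.8  6.6]
['b'] [-0.018] 18.8 [-0.5, -0.7, 4.6, 3.1, 2.9, 4.1, 4.0, 4.4, -1.0, -0.5, -0.3, -0.0]
['k'] [7.165] 15.7 [-0.6, -0.8, 4.0, 2.5, 2.2, 3.5, 3.4, 3.8, -1.3, -0.7, -0.5, -0.2]
['tau'] [0.159] 31.8 [0.7, 2.0, 9.9, 6.9, 5.7, 0.6, 1.5, 2.8, 1.3, 2.6, 3.3, 3.8]
['cd'] [0.081] 16.7 [-0.4, -0.6, 4.4, 2.9, 2.6, 3.5, 3.4, 3.8, -1.2, -0.7, -0.4, -0.1]
['k', 'tau'] [7.157 0.062] 15.7 [0.2, 1.0, 5.2, 3.6, 3.1, 1.6, 2.5, 3.1, -1.2, -0.8, -0.6, -0.2]
['k', 's'] [7.205 1.132] 10.9 [3.2, 2.7, 2.2, 0.6, 0.2, 2.1, 2.1, 2.5, -1.1, -0.6, -0.4, -0.2]
['g', 'k'] [12.963 10.192] 5.0 [-0.9, -1.4, 0.4, -1.2, -1.5, 0.9, 1.1, 1.8, -1.0, -0.4, -0.0, 0.3]
['b', 'k', 'tau'] [ 7.500e-02  8.087e+00 -2.000e-03] 4.4 [-1.0, -1.5, 0.6, -1.0, -1.4, 0.5, 0.7, 1.3, -1.1, -0.3, 0.2, 0.7]
['b', 'k', 's', 'o'] [6.900e-02 8.110e+00 1.027e+00 5.000e-03] 3.0 [0.3, -0.2, 0.6, -1.0, -1.5, 0.4, 0.6, 1.2, -1.1, -0.4, 0.0, 0.5]
['g', 'k', 'b', 'tau'] [10.456  8.064 -0.02   0.033] 11.8 [-0.1, 0.3, 3.9, 2.3, 1.9, 2.1, 2.7, 3.1, -1.0, -0.6, -0.3, 0.1]
```

```bash
python3 - <<'E'
s=open("cyc.py").read()
s=s.replace("K7=7.0;","K7=8.05;B=.07/.93;").replace("def prop(s,t0,t1,a,dt):\n","def prop(s,t0,t1,a,dt):\n    a=a+B\n").replace("av=list(aa)+[0]*(H+1)","av=[v+B for v in aa]+[B]*(H+1)").replace("SC=1.","SC=.975").replace(".4**2",".25**2")
open("cyc.py","w").write(s)
import ident
tt,o=ident.sim(9.1,8.05,0,.07,.14);x=np=None
import numpy as np
n=len(tt);i=n-1;lean=o+np.interp(tt,ident.kn[:,0],ident.kn[:,1]);print(lean[-1],(lean[-1]-lean[-11])/.05,tt[-1])
from cyc import *
s=load();s["plan"]=None;s["x"]=[lean[-1],(lean[-1]-lean[-11])/.05];s["tilt"]=-.0462
s["P"]=[[4e-5,0],[0,.0008]];prop(s,-.0462,-.0462,0,11.75-tt[-1]);save(s)
E
python3 go.py 0 5
```

```text
0.09184853170885401 0.10245806278018965 11.695000000000366
[]
t 11.75 lean/rate [0.0972 0.0906] tilt -0.0457 cmd -0.0462 pitch/yaw [-1.000e-04 -2.465e-01] pos err mm [-0.  -0.2 -0.1] F 60.0 piv [0.6275 0.2404 0.1807]
pred [[0.108, -0.032], [0.085, -0.131], [-0.0, 0.0]] u [-0.081, -0.097, -0.094, -0.079, -0.056]
[[0, 0.005, 0, -0.033, 0, 0, 0.0], [0, 0.008, 0, -0.049, 0, 0, 0.0], [0, 0.007, 0, -0.046, 0, 0, 0.0], [0, 0.005, 0, -0.031, 0, 0, 0.0], [0, 0.001, 0, -0.009, 0, 0, 0.0]]
```

Call:
{"op": "step_arm", "data": {"increments": [[0,0.005,0,-0.033,0,0,0],[0,0.008,0,-0.049,0,0,0],[0,0.007,0,-0.046,0,0,0],[0,0.005,0,-0.031,0,0,0],[0,0.001,0,-0.009,0,0,0]]}}

```text
clock: 12.17
ee_pos: [0.5105, 0.2677, 0.1359]
ee_rot: [3.065, -0.379, -0.01]
wrist_force: [0.3, -0.6, -6.4]
grip_width: 0.0136
gripper_force: 60.0
```

```bash
python3 go.py 3 5
```

```text
[(12.167, np.float64(-0.0533), np.float64(0.0771), np.float64(-0.0709), (np.float64(0.116), np.float64(0.042), 30, 17)), (12.217, np.float64(-0.051), np.float64(0.0606), np.float64(-0.0039), (np.float64(0.101), np.float64(0.024), 29, 16)), (12.267, np.float64(-0.0532), np.float64(0.0489), np.float64(0.0003), (np.float64(0.088), np.float64(0.012), 28, 16))]
t 12.317 lean/rate [-0.0212 -0.343 ] tilt -0.0544 cmd -0.0556 pitch/yaw [-0.0003 -0.2469] pos err mm [ 0.  -0.4  0.1] F 60.0 piv [0.6275 0.2405 0.1806]
pred [[-0.097, -0.186], [-0.112, 0.071], [0.0, 0.0]] u [0.051, 0.12, 0.145, 0.138, 0.11]
[[0, -0.016, -0.001, 0.102, 0, 0, 0.0], [0, -0.026, -0.002, 0.167, 0, 0, 0.0], [0, -0.03, -0.003, 0.192, 0, 0, 0.0], [0, -0.029, -0.003, 0.185, 0, 0, 0.0], [0, -0.024, -0.002, 0.158, 0, 0, 0.0]]
```

```bash
cat > id2.py <<'E'
import ident,glob,json
from ident import *
from trk import measure,cv2
import ident
def knots(extra):
    ident.kn=[tuple(v) for v in ident.kn[:-1]]
    for t0,u in extra:
        ident.kn.append((t0,ident.kn[-1][1]))
        for i,v in enumerate(u):ident.kn.append((t0+(i+1)*D,v))
    ident.kn.append((ident.kn[-1][0]+3,ident.kn[-1][1]));ident.kn=np.array(ident.kn)
EX=[(11.75,[-.081,-.097,-.094,-.079,-.0556])]
def data():
    try:c=json.load(open("meas.json"))
    except Exception:c={}
    for f in glob.glob("pics/t1*.png"):
        if f not in c:c[f]=[float(v) for v in measure(cv2.imread(f)[...,::-1])[1][:2]]
    json.dump(c,open("meas.json","w"));return np.array(sorted([float(f[6:-4])]+v for f,v in c.items()))
def simx(k,tau,b,tend,g=9.1,cd=.14,h=.005):
    tt=np.arange(9.35,tend+h/2,h);T=np.interp(tt-tau,ident.kn[:,0],ident.kn[:,1]);x=np.array([.3-.0492,0.]);X=[]
    for i in range(len(tt)):
        X.append(x);u=T[i];ur=(T[min(i+1,len(T)-1)]-T[i])/h;acc=g*x[0]-k*(x[0]-u)-cd*(x[1]-ur)+b
        x=x+h*np.array([x[1]+.5*h*acc,acc])
        if x[0]-u>.3:x=np.array([u+.3,min(x[1],ur)])
    return tt,np.array(X),T
E
python3 - <<'E'
from id2 import *
knots(EX);d=data();print(d.round(3).tolist())
def f(q,full=True):
    k,b,tau,s1,o1,s2,o2=q;tt,X,T=simx(k,tau,b,12.3);ph=np.interp(d[:,0],tt,X[:,0]-T)
    old=np.interp([9.85,9.9,10.367,10.417],tt,X[:,0]-T)
    return np.r_[(s1*ph+o1-d[:,1])/.01,(s2*ph+o2-d[:,2])/.01,(old-[.2925,.2784,-.15,-.148])/.015,(s1*.3+o1-.287)/.01,(s2*.3+o2-.31)/.01,(s1-1)/.3,(s2-1)/.3,o1/.03,o2/.03]
for k0 in(6.5,7,7.8,8.3):
  for t0 in(0,.03):
    r=least_squares(f,[k0,0.03,t0,1,0,1,0],diff_step=1e-3,loss="soft_l1");print(k0,r.x.round(3),round(r.cost,1))
print(np.round(r.fun,1))
E
```

```text
[[10.467, -0.137, -0.156], [10.933, -0.093, -0.083], [10.983, -0.088, -0.073], [11.033, -0.087, -0.067], [11.5, 0.149, 0.108], [11.55, 0.145, 0.111], [11.6, 0.148, 0.111], [12.167, 0.116, 0.042], [12.217, 0.101, 0.024], [12.267, 0.088, 0.012]]
6.5 [ 6.504e+00 -5.600e-02  6.000e-03  9.930e-01 -3.400e-02  9.970e-01
 -6.100e-02] 58.7
6.5 [ 6.507 -0.055  0.036  0.993 -0.032  0.997 -0.064] 54.3
7 [ 7.024e+00 -1.800e-02 -1.100e-02  1.047e+00 -4.000e-03  1.050e+00
 -2.700e-02] 39.3
7 [ 7.490e+00  2.200e-02 -2.000e-02  1.235e+00  2.100e-02  1.058e+00
 -6.000e-03] 30.8
7.8 [ 7.8    0.045 -0.013  1.007  0.017  1.005 -0.   ] 33.1
7.8 [ 7.812e+00  4.500e-02 -3.400e-02  1.052e+00  2.200e-02  1.025e+00
 -1.000e-03] 31.7
8.3 [ 8.295  0.058 -0.018  1.006  0.027  0.994  0.01 ] 31.0
8.3 [ 8.295e+00  5.800e-02 -2.000e-03  1.007e+00  2.500e-02  9.920e-01
  1.200e-02] 31.1
[-0.8  1.8  2.1  2.9 -3.6 -2.7 -2.5 -0.8 -0.3 -0.1 -0.1 -0.5 -0.7 -0.4
 -1.  -0.8 -0.3  5.1  5.9  6.  -0.5 -0.9 -0.  -0.9  4.1 -0.1  0.  -0.
  0.8  0.4]
```

```bash
cat >> id2.py <<'E'
from trk import score_old,circ
c0=json.load(open("cal.json"));PH=np.arange(-.4,.42,.006)
def meas2(f):
    g=cv2.GaussianBlur(cv2.cvtColor(cv2.imread(f),cv2.COLOR_BGR2GRAY),(0,0),.8).astype(np.float32)
    s=score_old(g,c0["G"],c0["g"],PH);m=s.max();w=np.where(s>.8*m,s-.8*m,0);w[abs(PH-PH[s.argmax()])>.07]=0
    return (w*PH).sum()/w.sum()
E
python3 - <<'E'
from id2 import *
knots(EX);F=sorted(glob.glob("pics/t1*.png"));t=np.array([float(f[6:-4]) for f in F]);z=np.array([meas2(f) for f in F])
print(meas2("pics/d_w.png"),np.c_[t,z].round(3).tolist())
t=np.r_[9.85,9.9,10.367,10.417,t];z=np.r_[.3225,.307,-.165,-.165,z];np.save("tz.npy",np.c_[t,z])
best=[]
for k in np.arange(6.2,8.41,.2):
  for tau in(0,.02,.04):
    for s in(1.,1.1,1.2):
      def f(q):
        tt,X,T=simx(k,tau,q[0],12.3);ph=np.interp(t,tt,X[:,0]-T);return np.r_[(s*ph+q[1]-z)/.01,(s*.3+q[1]-.325)/.01]
      r=least_squares(f,[.02,0.],x_scale=[.1,.01],diff_step=1e-2,loss="soft_l1");best.append((r.cost,k,tau,s,*r.x,f(r.x)))
best.sort(key=lambda v:v[0])
for b in best[:7]:print(np.round(b[:6],3))
print(best[0][6].round(1))
E
```

```text
0.31432320016464405 [[10.467, -0.164], [10.933, -0.132], [10.983, -0.126], [11.033, -0.125], [11.5, 0.146], [11.55, 0.145], [11.6, 0.146], [12.167, 0.134], [12.217, 0.126], [12.267, 0.127]]
[13.094  8.4    0.04   1.1    0.075 -0.   ]
[1.3505e+01 8.4000e+00 2.0000e-02 1.1000e+00 7.5000e-02 3.0000e-03]
[1.4627e+01 8.4000e+00 0.0000e+00 1.1000e+00 7.5000e-02 8.0000e-03]
[15.229  7.6    0.04   1.2    0.04  -0.026]
[15.288  7.4    0.04   1.2    0.023 -0.03 ]
[15.529  7.6    0.02   1.2    0.039 -0.022]
[1.5698e+01 8.2000e+00 4.0000e-02 1.1000e+00 6.6000e-02 3.0000e-03]
[-0.3  0.1  0.7 -0.6 -1.9  0.7  2.   2.8 -3.8 -3.  -2.4  1.8  0.5 -0.4
  0.5]
```

Run:
```python
from trk import *
c=json.load(open("cal.json"));P=[]
for n in("t11.033","t12.267"):
    im=cv2.imread(f"pics/{n}.png");o=cv2.resize(im[:106,180:460],(780,295),interpolation=cv2.INTER_CUBIC)
    P.append(o)
cv2.imwrite("pics/m5.png",np.vstack(P))
```

```text
(no output)
```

View pics/m5.png

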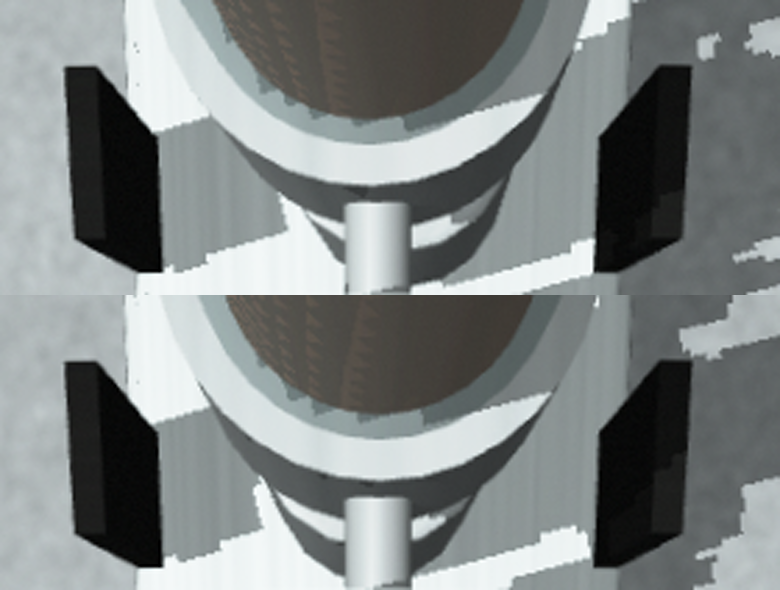

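Run:
```python
from id2 import *
knots(EX);d=data();t=np.r_[9.85,9.9,10.417,d[:,0],11.65];z=np.r_[.2925,.2784,-.152,d[:,2],.112]
best=[]
for k in np.arange(6.,8.41,.2):
  for tau in(-.03,0,.02,.04):
    for s in(.95,1.,1.05):
      for cd in(.14,):
        def f(q):
          tt,X,T=simx(k,tau,q[0],12.3,cd=cd);ph=np.interp(t,tt,X[:,0]-T);return np.r_[(s*ph+q[1]-z)/.006,(q[1])/.01]
        r=least_squares(f,[.02,0.],x_scale=[.1,.01],diff_step=1e-2,loss="soft_l1");best.append((r.cost,k,tau,s,*r.x,f(r.x)))
best.sort(key=lambda v:v[0])
for b in best[:7]:print(np.round(b[:6],3))
print(best[0][6].round(1))
_,k,tau,s,b,o,_=best[0];tt,X,T=simx(k,tau,b,12.315);print(X[-1],tt[-1])
```

```text
[11.85   7.8   -0.03   1.05   0.037  0.012]
[ 1.2188e+01  7.6000e+00 -3.0000e-02  1.0500e+00  2.5000e-02  6.0000e-03]
[12.277  8.    -0.03   1.05   0.041  0.019]
[12.339  8.2   -0.03   1.05   0.041  0.024]
[12.38   8.2   -0.03   1.     0.041  0.021]
[13.764  8.4   -0.03   1.     0.051  0.031]
[ 1.4429e+01  7.4000e+00 -3.0000e-02  1.0500e+00  1.0000e-02  0.0000e+00]
[ 1.4  0.3  0.7  0.1  0.2 -0.3  0.  -3.4 -3.4 -3.1  0.4  1.1  0.7 -3.
  1.2]
[-0.06632658 -0.30759372] 12.315000000000463
```

```bash
python3 - <<'E'
s=open("trk.py").read()
i=s.index("    a=one(");s=s[:i]+'''    b=one(g8,h2,r2,-1,c["g"],ph)
    return (b[0]-.006)/1.03,round(b[1])
'''
open("trk.py","w").write(s)
s=open("cyc.py").read()
s=s.replace("K7=8.05;B=.07/.93","K7=7.8;B=.035/.93").replace("SC=.975","SC=1.")
s=s.replace("t=t0+(t1-t0)*(i+.5)/n;","t=t0+(t1-t0)*min(1,(i+.5)/n+LEAD);").replace("DT=1/12;","DT=1/12;LEAD=.36;")
# prop: step inside a row with explicit lead
s=s.replace("ta=t0+(t1-t0)*i/m;tb=t0+(t1-t0)*(i+1)/m;x=dyn(x,ta,tb,a,dt/m,2)","tb=t0+(t1-t0)*min(1,(i+.5)/m+LEAD);x=dyn(x,tb,tb,a,dt/m,2)")
open("cyc.py","w").write(s)
from cyc import *
s=load();s["plan"]=None;s["x"]=[-.064,-.31];s["P"]=[[4e-5,0],[0,.001]];save(s)
E
python3 go.py 0 5 .05 .4166
```

```text
[]
t 12.317 lean/rate [-0.064 -0.31 ] tilt -0.0544 cmd -0.0556 pitch/yaw [-0.0003 -0.2469] pos err mm [ 0.  -0.4  0.1] F 60.0 piv [0.6275 0.2405 0.1806]
pred [[-0.098, 0.046], [-0.094, 0.061], [0.0, 0.0]] u [0.043, 0.108, 0.136, 0.133, 0.111]
[[0, -0.024, -0.001, 0.095, 0, 0, 0.0], [0, -0.077, -0.005, 0.157, 0, 0, 0.0], [0, -0.142, -0.009, 0.183, 0, 0, 0.0], [0, -0.185, -0.011, 0.18, 0, 0, 0.0], [0, -0.191, -0.011, 0.159, 0, 0, 0.0]]
```

Call:
{"op": "step_arm", "data": {"increments": [[0,-0.024,-0.001,0.095,0,0,0],[0,-0.077,-0.005,0.157,0,0,0],[0,-0.142,-0.009,0.183,0,0,0],[0,-0.185,-0.011,0.18,0,0,0],[0,-0.191,-0.011,0.159,0,0,0]]}}

```text
clock: 12.73
ee_pos: [0.5248, 0.3244, 0.1362]
ee_rot: [-3.01, 0.372, -0.021]
wrist_force: [0.1, 0.1, -6.3]
grip_width: 0.0137
gripper_force: 60.0
```

```bash
python3 go.py 3 5
```

```text
[(12.733, np.float64(0.1094), np.float64(-0.2165), np.float64(-0.0138), 26), (12.783, np.float64(0.106), np.float64(-0.2201), np.float64(-0.0062), 26), (12.833, np.float64(0.1076), np.float64(-0.2212), np.float64(-0.0015), 26)]
t 12.883 lean/rate [-0.1118  0.0411] tilt 0.1086 cmd 0.1109 pitch/yaw [ 0.0005 -0.2447] pos err mm [-0.2  0.6 -0.6] F 60.0 piv [0.6397 0.289  0.1806]
pred [[-0.087, 0.14], [-0.05, 0.128], [-0.0, 0.0]] u [0.086, 0.06, 0.035, 0.013, -0.004]
[[0, 0.004, 0, -0.024, 0, 0, 0.0], [0, 0.008, 0, -0.049, 0, 0, 0.0], [0, 0.011, 0, -0.072, 0, 0, 0.0], [0, 0.014, -0.001, -0.093, 0, 0, 0.0], [0, 0.017, -0.001, -0.11, 0, 0, 0.0]]
```

Call:
{"op": "step_arm", "data": {"increments": [[0,0.004,0,-0.024,0,0,0],[0,0.008,0,-0.049,0,0,0],[0,0.011,0,-0.072,0,0,0],[0,0.014,-0.001,-0.093,0,0,0],[0,0.017,-0.001,-0.11,0,0,0]]}}

```text
clock: 13.3
ee_pos: [0.5233, 0.3181, 0.136]
ee_rot: [3.111, -0.385, -0.001]
wrist_force: [0.2, 0.5, -7.1]
grip_width: 0.0134
gripper_force: 60.0
```

```bash
python3 go.py 3 4
```

```text
[(13.3, np.float64(-0.0065), np.float64(-0.064), np.float64(-0.0079), 16), (13.35, np.float64(-0.0074), np.float64(-0.0562), np.float64(0.0008), 16), (13.4, np.float64(-0.0055), np.float64(-0.0542), np.float64(-0.0014), 16)]
t 13.45 lean/rate [-0.0537  0.1026] tilt -0.0045 cmd -0.0043 pitch/yaw [ 2.000e-04 -2.459e-01] pos err mm [-0.   0.2 -0.3] F 60.0 piv [0.6397 0.289  0.1806]
pred [[-0.031, 0.076], [-0.019, 0.055], [-0.0, 0.0]] u [-0.007, -0.01, -0.012, -0.014]
[[0, 0, 0, -0.003, 0, 0, 0.0], [0, 0.001, 0, -0.005, 0, 0, 0.0], [0, 0.001, 0, -0.008, 0, 0, 0.0], [0, 0.001, 0, -0.01, 0, 0, 0.0]]
```

Call:
{"op": "step_arm", "data": {"increments": [[0,0,0,-0.003,0,0,0],[0,0.001,0,-0.005,0,0,0],[0,0.001,0,-0.008,0,0,0],[0,0.001,0,-0.01,0,0,0]]}}

```text
clock: 13.78
ee_pos: [0.5232, 0.3177, 0.136]
ee_rot: [3.103, -0.384, -0.003]
wrist_force: [0.3, 0.6, -6.7]
grip_width: 0.0138
gripper_force: 60.0
```

```bash
python3 go.py 3 8
```

```text
[(13.783, np.float64(-0.0148), np.float64(-0.0209), np.float64(-0.0106), 16), (13.833, np.float64(-0.0149), np.float64(-0.0198), np.float64(-0.0014), 15), (13.883, np.float64(-0.0147), np.float64(-0.0194), np.float64(-0.0013), 15)]
t 13.933 lean/rate [-0.0327  0.0119] tilt -0.0146 cmd -0.0148 pitch/yaw [ 0.     -0.2463] pos err mm [-0.  -0.  -0.1] F 60.0 piv [0.6398 0.2892 0.1806]
pred [[-0.025, 0.033], [-0.013, 0.031], [-0.0, 0.0]] u [-0.0, 0.009, 0.013, 0.012, 0.008, 0.004, -0.001, -0.005]
[[0, -0.002, 0, 0.014, 0, 0, 0.0], [0, -0.004, 0, 0.023, 0, 0, 0.0], [0, -0.004, 0, 0.026, 0, 0, 0.0], [0, -0.004, 0, 0.025, 0, 0, 0.0], [0, -0.003, 0, 0.022, 0, 0, 0.0], [0, -0.003, 0, 0.018, 0, 0, 0.0], [0, -0.002, 0, 0.013, 0, 0, 0.0], [0, -0.001, 0, 0.009, 0, 0, 0.0]]
```

Call:
{"op": "step_arm", "data": {"increments": [[0,-0.002,0,0.014,0,0,0],[0,-0.004,0,0.023,0,0,0],[0,-0.004,0,0.026,0,0,0],[0,-0.004,0,0.025,0,0,0],[0,-0.003,0,0.022,0,0,0],[0,-0.003,0,0.018,0,0,0],[0,-0.002,0,0.013,0,0,0],[0,-0.001,0,0.009,0,0,0]]}}

```text
clock: 14.6
ee_pos: [0.5233, 0.3182, 0.1359]
ee_rot: [3.112, -0.385, -0.001]
wrist_force: [-0.1, -0.2, -6.5]
grip_width: 0.0138
gripper_force: 60.0
```

```bash
cat > car.py <<'E'
import sys
from cyc import *
# carry: n N fraction T
n,N,fr,T=[float(v) for v in sys.argv[1:]];s=load();p=np.array(s["plan"]["piv"])
G=np.array([.5687,-.2259,.1806]);cyc(n=int(n),N=int(N),goal=p+fr*(G-p),T=T)
E
python3 car.py 3 12 .2 1.
```

```text
[(14.6, np.float64(-0.0059), np.float64(-0.0321), np.float64(-0.0219), 16), (14.65, np.float64(-0.0061), np.float64(-0.033), np.float64(-0.0009), 16), (14.7, np.float64(-0.0056), np.float64(-0.0342), np.float64(-0.0005), 15)]
t 14.75 lean/rate [-0.0405 -0.0194] tilt -0.0054 cmd -0.0054 pitch/yaw [ 1.000e-04 -2.461e-01] pos err mm [-0.   0.1 -0.2] F 60.0 piv [0.6397 0.2891 0.1806]
pred [[-0.052, 0.006], [-0.016, 0.075], [-0.0, 0.0]] u [0.036, 0.062, 0.07, 0.065, 0.05, 0.032, 0.013, -0.004, -0.017, -0.026, -0.031, -0.032]
[[0, -0.004, 0, 0.04, 0, 0, 0.0], [0.001, 0.002, 0, 0.065, 0, 0, 0.0], [0.004, 0.024, 0, 0.072, 0, 0, 0.0], [0.008, 0.062, 0, 0.067, 0, 0, 0.0], [0.013, 0.111, 0, 0.053, 0, 0, 0.0], [0.019, 0.167, 0.001, 0.035, 0, 0, 0.0], [0.025, 0.222, 0.001, 0.017, 0, 0, 0.0], [0.03, 0.272, 0.001, 0.002, 0, 0, 0.0], [0.034, 0.311, 0.002, -0.011, 0, 0, 0.0], [0.036, 0.335, 0.002, -0.02, 0, 0, 0.0], [0.038, 0.347, 0.002, -0.024, 0, 0, 0.0], [0.038, 0.348, 0.002, -0.025, 0, 0, 0.0]]
```

```bash
sed -i 's/B=.035\/.93/B=-.02\/.93/' cyc.py; sed -i 's/p=np.array(s\["plan"\]\["piv"\])/\nif n==0:s["plan"]=None;save(s)\np=np.array((s["plan"] or s)["piv"])/' car.py; python3 car.py 0 12 .22 1.
```

```text
[]
t 14.75 lean/rate [-0.0405 -0.0194] tilt -0.0054 cmd -0.0054 pitch/yaw [ 1.000e-04 -2.461e-01] pos err mm [-0.   0.1 -0.2] F 60.0 piv [0.6397 0.2891 0.1806]
pred [[-0.055, 0.003], [-0.016, 0.082], [0.0, -0.0]] u [0.043, 0.073, 0.083, 0.078, 0.062, 0.043, 0.022, 0.004, -0.011, -0.021, -0.026, -0.028]
[[0, -0.005, 0, 0.046, 0, 0, 0.0], [0.001, 0.002, 0, 0.075, 0, 0, 0.0], [0.004, 0.026, 0, 0.085, 0, 0, 0.0], [0.009, 0.067, 0, 0.079, 0, 0, 0.0], [0.014, 0.121, 0, 0.065, 0, 0, 0.0], [0.021, 0.182, 0.001, 0.046, 0, 0, 0.0], [0.027, 0.244, 0.001, 0.026, 0, 0, 0.0], [0.033, 0.298, 0.002, 0.009, 0, 0, 0.0], [0.037, 0.341, 0.002, -0.005, 0, 0, 0.0], [0.04, 0.368, 0.002, -0.015, 0, 0, 0.0], [0.041, 0.38, 0.002, -0.02, 0, 0, 0.0], [0.042, 0.382, 0.002, -0.021, 0, 0, 0.0]]
```

Call:
{"op": "step_arm", "data": {"increments": [[0,-0.005,0,0.046,0,0,0],[0.001,0.002,0,0.075,0,0,0],[0.004,0.026,0,0.085,0,0,0],[0.009,0.067,0,0.079,0,0,0],[0.014,0.121,0,0.065,0,0,0],[0.021,0.182,0.001,0.046,0,0,0],[0.027,0.244,0.001,0.026,0,0,0],[0.033,0.298,0.002,0.009,0,0,0],[0.037,0.341,0.002,-0.005,0,0,0],[0.04,0.368,0.002,-0.015,0,0,0],[0.041,0.38,0.002,-0.02,0,0,0],[0.042,0.382,0.002,-0.021,0,0,0]]}}

```text
clock: 15.75
ee_pos: [0.5076, 0.2035, 0.136]
ee_rot: [3.091, -0.383, -0.005]
wrist_force: [-0.3, -0.3, -5.8]
grip_width: 0.014
gripper_force: 60.0
```

```bash
python3 car.py 3 12 .3 1.
```

```text
[(15.75, np.float64(-0.0275), np.float64(-0.0073), np.float64(-0.0096), 16), (15.8, np.float64(-0.0271), np.float64(-0.0037), np.float64(-0.0005), 15), (15.85, np.float64(-0.0269), np.float64(0.002), np.float64(0.0019), 15)]
t 15.9 lean/rate [-0.0227  0.0586] tilt -0.0269 cmd -0.0274 pitch/yaw [ 0.     -0.2459] pos err mm [ 0.1  0.4 -0.2] F 60.0 piv [0.6243 0.1758 0.1806]
pred [[-0.034, -0.042], [-0.012, 0.065], [0.0, -0.0]] u [0.009, 0.034, 0.045, 0.045, 0.037, 0.024, 0.011, -0.001, -0.012, -0.018, -0.022, -0.023]
[[0, -0.003, 0, 0.035, 0, 0, 0.0], [0.002, 0.005, 0, 0.059, 0, 0, 0.0], [0.005, 0.031, 0.001, 0.069, 0, 0, 0.0], [0.009, 0.074, 0.002, 0.069, 0, 0, 0.0], [0.015, 0.13, 0.004, 0.061, 0, 0, 0.0], [0.022, 0.194, 0.005, 0.049, 0, 0, 0.0], [0.029, 0.258, 0.007, 0.037, 0, 0, 0.0], [0.035, 0.315, 0.009, 0.025, 0, 0, 0.0], [0.04, 0.359, 0.01, 0.015, 0, 0, 0.0], [0.043, 0.387, 0.011, 0.009, 0, 0, 0.0], [0.044, 0.4, 0.011, 0.005, 0, 0, 0.0], [0.044, 0.402, 0.011, 0.005, 0, 0, 0.0]]
```

Works very well; carrying on.

Call:
{"op": "step_arm", "data": {"increments": [[0,-0.003,0,0.035,0,0,0],[0.002,0.005,0,0.059,0,0,0],[0.005,0.031,0.001,0.069,0,0,0],[0.009,0.074,0.002,0.069,0,0,0],[0.015,0.13,0.004,0.061,0,0,0],[0.022,0.194,0.005,0.049,0,0,0],[0.029,0.258,0.007,0.037,0,0,0],[0.035,0.315,0.009,0.025,0,0,0],[0.04,0.359,0.01,0.015,0,0,0],[0.043,0.387,0.011,0.009,0,0,0],[0.044,0.4,0.011,0.005,0,0,0],[0.044,0.402,0.011,0.005,0,0,0]]}}

```text
clock: 16.9
ee_pos: [0.4909, 0.0831, 0.136]
ee_rot: [3.096, -0.384, -0.004]
wrist_force: [0.2, -0.1, -5.4]
grip_width: 0.0141
gripper_force: 60.0
```

```bash
python3 car.py 3 12 .5 1.
```

```text
[(16.9, np.float64(-0.0222), np.float64(0.0004), np.float64(-0.0017), 16), (16.95, np.float64(-0.0217), np.float64(0.0071), np.float64(0.0031), 17), (17.0, np.float64(-0.0216), np.float64(0.0095), np.float64(0.0001), 17)]
t 17.05 lean/rate [-0.0089  0.0593] tilt -0.0216 cmd -0.0221 pitch/yaw [ 0.    -0.246] pos err mm [ 0.1  0.4 -0.2] F 60.0 piv [0.6076 0.0554 0.1806]
pred [[-0.029, -0.069], [-0.012, 0.067], [0.0, -0.0]] u [0.011, 0.033, 0.043, 0.043, 0.035, 0.023, 0.01, -0.003, -0.013, -0.02, -0.023, -0.024]
[[0, -0.003, 0, 0.032, 0, 0, 0.0], [0.002, 0.008, 0, 0.053, 0, 0, 0.0], [0.005, 0.039, 0.001, 0.062, 0, 0, 0.0], [0.011, 0.089, 0.002, 0.062, 0, 0, 0.0], [0.018, 0.155, 0.003, 0.054, 0, 0, 0.0], [0.026, 0.228, 0.005, 0.043, 0, 0, 0.0], [0.034, 0.303, 0.007, 0.03, 0, 0, 0.0], [0.041, 0.369, 0.008, 0.018, 0, 0, 0.0], [0.046, 0.42, 0.009, 0.009, 0, 0, 0.0], [0.05, 0.453, 0.01, 0.002, 0, 0, 0.0], [0.051, 0.468, 0.01, -0.001, 0, 0, 0.0], [0.051, 0.471, 0.01, -0.002, 0, 0, 0.0]]
```

Call:
{"op": "step_arm", "data": {"increments": [[0,-0.003,0,0.032,0,0,0],[0.002,0.008,0,0.053,0,0,0],[0.005,0.039,0.001,0.062,0,0,0],[0.011,0.089,0.002,0.062,0,0,0],[0.018,0.155,0.003,0.054,0,0,0],[0.026,0.228,0.005,0.043,0,0,0],[0.034,0.303,0.007,0.03,0,0,0],[0.041,0.369,0.008,0.018,0,0,0],[0.046,0.42,0.009,0.009,0,0,0],[0.05,0.453,0.01,0.002,0,0,0],[0.051,0.468,0.01,-0.001,0,0,0],[0.051,0.471,0.01,-0.002,0,0,0]]}}

```text
clock: 18.05
ee_pos: [0.4713, -0.0574, 0.136]
ee_rot: [3.094, -0.384, -0.005]
wrist_force: [0.1, 0.7, -6.7]
grip_width: 0.0137
gripper_force: 60.0
```

```bash
python3 car.py 3 12 1. 1.
```

```text
[(18.05, np.float64(-0.0239), np.float64(0.0061), np.float64(0.0026), 16), (18.1, np.float64(-0.0238), np.float64(0.0114), np.float64(0.0011), 16), (18.15, np.float64(-0.0236), np.float64(0.0165), np.float64(0.0019), 17)]
t 18.2 lean/rate [-0.0044  0.0666] tilt -0.0236 cmd -0.0242 pitch/yaw [ 1.000e-04 -2.458e-01] pos err mm [ 0.1  0.6 -0.2] F 60.0 piv [ 0.588  -0.0853  0.1807]
pred [[-0.025, -0.076], [-0.011, 0.063], [0.0, -0.0]] u [0.007, 0.028, 0.038, 0.038, 0.031, 0.02, 0.008, -0.003, -0.013, -0.019, -0.022, -0.023]
[[0, -0.002, 0, 0.029, 0, 0, 0.0], [0.002, 0.009, 0, 0.05, 0, 0, 0.0], [0.005, 0.039, 0.001, 0.059, 0, 0, 0.0], [0.011, 0.089, 0.002, 0.059, 0, 0, 0.0], [0.018, 0.155, 0.004, 0.053, 0, 0, 0.0], [0.026, 0.228, 0.006, 0.042, 0, 0, 0.0], [0.034, 0.302, 0.008, 0.031, 0, 0, 0.0], [0.041, 0.368, 0.009, 0.02, 0, 0, 0.0], [0.047, 0.42, 0.01, 0.011, 0, 0, 0.0], [0.05, 0.453, 0.011, 0.005, 0, 0, 0.0], [0.052, 0.467, 0.012, 0.002, 0, 0, 0.0], [0.052, 0.47, 0.012, 0.001, 0, 0, 0.0]]
```

Call:
{"op": "step_arm", "data": {"increments": [[0,-0.002,0,0.029,0,0,0],[0.002,0.009,0,0.05,0,0,0],[0.005,0.039,0.001,0.059,0,0,0],[0.011,0.089,0.002,0.059,0,0,0],[0.018,0.155,0.004,0.053,0,0,0],[0.026,0.228,0.006,0.042,0,0,0],[0.034,0.302,0.008,0.031,0,0,0],[0.041,0.368,0.009,0.02,0,0,0],[0.047,0.42,0.01,0.011,0,0,0],[0.05,0.453,0.011,0.005,0,0,0],[0.052,0.467,0.012,0.002,0,0,0],[0.052,0.47,0.012,0.001,0,0,0]]}}

```text
clock: 19.2
ee_pos: [0.4521, -0.1979, 0.1356]
ee_rot: [3.095, -0.384, -0.005]
wrist_force: [0.6, 1.2, -6.5]
grip_width: 0.0137
gripper_force: 60.0
```

```bash
python3 car.py 3 9 1. .75
```

```text
[(19.2, np.float64(-0.0227), np.float64(0.0149), np.float64(0.0116), 16), (19.25, np.float64(-0.0227), np.float64(0.0247), np.float64(0.0051), 17), (19.3, np.float64(-0.0225), np.float64(0.032), np.float64(0.0048), 18)]
t 19.35 lean/rate [0.0123 0.0971] tilt -0.0225 cmd -0.0232 pitch/yaw [ 0.     -0.2457] pos err mm [ 0.1  0.6 -0.2] F 60.0 piv [ 0.5687 -0.226   0.1805]
pred [[0.028, -0.02], [0.013, -0.035], [0.0, -0.0]] u [-0.036, -0.043, -0.042, -0.036, -0.028, -0.019, -0.01, -0.003, 0.003]
[[0, 0.002, 0, -0.012, 0, 0, 0.0], [0, 0.003, 0, -0.018, 0, 0, 0.0], [0, 0.003, 0, -0.018, 0, 0, 0.0], [0, 0.002, 0, -0.012, 0, 0, 0.0], [0, 0.001, 0, -0.005, 0, 0, 0.0], [0, -0.001, 0, 0.004, 0, 0, 0.0], [0, -0.002, 0, 0.012, 0, 0, 0.0], [0, -0.003, 0, 0.019, 0, 0, 0.0], [0, -0.004, 0, 0.025, 0, 0, 0.0]]
```

Call:
{"op": "step_arm", "data": {"increments": [[0,0.002,0,-0.012,0,0,0],[0,0.003,0,-0.018,0,0,0],[0,0.003,0,-0.018,0,0,0],[0,0.002,0,-0.012,0,0,0],[0,0.001,0,-0.005,0,0,0],[0,-0.001,0,0.004,0,0,0],[0,-0.002,0,0.012,0,0,0],[0,-0.003,0,0.019,0,0,0],[0,-0.004,0,0.025,0,0,0]]}}

```text
clock: 20.1
ee_pos: [0.4523, -0.1967, 0.1358]
ee_rot: [-3.114, 0.386, -0.001]
wrist_force: [-0.8, -1.3, -6.9]
grip_width: 0.0136
gripper_force: 60.0
```

```bash
sed -i 's/B=-.02\/.93/B=-.01\/.93/' cyc.py; python3 car.py 3 12 1. 1.
```

```text
[(20.1, np.float64(0.0039), np.float64(0.0116), np.float64(-0.0033), 17), (20.15, np.float64(0.0042), np.float64(0.0097), np.float64(0.0001), 17), (20.2, np.float64(0.0035), np.float64(0.0097), np.float64(0.001), 17)]
t 20.25 lean/rate [ 0.0113 -0.0272] tilt 0.0032 cmd 0.003 pitch/yaw [ 0.     -0.2466] pos err mm [-0.  -0.2 -0.2] F 60.0 piv [ 0.5687 -0.2259  0.1805]
pred [[0.002, -0.007], [0.0, -0.0], [0.0, -0.0]] u [0.004, 0.005, 0.005, 0.005, 0.005, 0.005, 0.004, 0.004, 0.003, 0.003, 0.002, 0.002]
[[0, 0, 0, 0.001, 0, 0, 0.0], [0, 0, 0, 0.002, 0, 0, 0.0], [0, 0, 0, 0.002, 0, 0, 0.0], [0, 0, 0, 0.002, 0, 0, 0.0], [0, 0, 0, 0.002, 0, 0, 0.0], [0, 0, 0, 0.001, 0, 0, 0.0], [0, 0, 0, 0.001, 0, 0, 0.0], [0, 0, 0, 0.001, 0, 0, 0.0], [0, 0, 0, 0, 0, 0, 0.0], [0, 0, 0, 0, 0, 0, 0.0], [0, 0, 0, -0.001, 0, 0, 0.0], [0, 0, 0, -0.001, 0, 0, 0.0]]
```

Nearly perfectly balanced; holding.

Call:
{"op": "step_arm", "data": {"increments": [[0,0,0,0.001,0,0,0],[0,0,0,0.002,0,0,0],[0,0,0,0.002,0,0,0],[0,0,0,0.002,0,0,0],[0,0,0,0.002,0,0,0],[0,0,0,0.001,0,0,0],[0,0,0,0.001,0,0,0],[0,0,0,0.001,0,0,0],[0,0,0,0,0,0,0],[0,0,0,0,0,0,0],[0,0,0,-0.001,0,0,0],[0,0,0,-0.001,0,0,0]]}}

```text
clock: 21.25
ee_pos: [0.4524, -0.1966, 0.1358]
ee_rot: [-3.116, 0.386, -0.0]
wrist_force: [0.1, 0.7, -5.8]
grip_width: 0.0139
gripper_force: 60.0
```

```bash
python3 car.py 3 12 1. 1.
```

```text
[(21.25, np.float64(0.002), np.float64(0.0402), np.float64(0.0418), 18), (21.3, np.float64(0.0021), np.float64(0.0446), np.float64(0.0015), 18), (21.35, np.float64(0.0021), np.float64(0.0495), np.float64(0.0021), 18)]
t 21.4 lean/rate [0.0545 0.0803] tilt 0.0021 cmd 0.002 pitch/yaw [-0.     -0.2463] pos err mm [-0.  -0.  -0.2] F 60.0 piv [ 0.5687 -0.2259  0.1805]
pred [[0.049, -0.09], [0.011, -0.044], [0.0, -0.0]] u [-0.037, -0.06, -0.067, -0.062, -0.05, -0.035, -0.02, -0.008, 0.002, 0.009, 0.013, 0.014]
[[0, 0.006, 0, -0.037, 0, 0, 0.0], [0, 0.009, 0, -0.059, 0, 0, 0.0], [0, 0.01, 0, -0.066, 0, 0, 0.0], [0, 0.009, 0, -0.061, 0, 0, 0.0], [0, 0.008, 0, -0.049, 0, 0, 0.0], [0, 0.005, 0, -0.035, 0, 0, 0.0], [0, 0.003, 0, -0.021, 0, 0, 0.0], [0, 0.001, 0, -0.009, 0, 0, 0.0], [0, 0, 0, 0, 0, 0, 0.0], [0, -0.001, 0, 0.006, 0, 0, 0.0], [0, -0.002, 0, 0.01, 0, 0, 0.0], [0, -0.002, 0, 0.012, 0, 0, 0.0]]
```

```bash
sed -i 's/B=-.01\/.93/B=.03\/.93/' cyc.py; python3 car.py 0 9 1. .75
```

```text
[]
t 21.4 lean/rate [0.0545 0.0803] tilt 0.0021 cmd 0.002 pitch/yaw [-0.     -0.2463] pos err mm [-0.  -0.  -0.2] F 60.0 piv [ 0.5687 -0.2259  0.1805]
pred [[0.063, -0.063], [0.027, -0.077], [-0.0, 0.0]] u [-0.04, -0.065, -0.073, -0.068, -0.056, -0.04, -0.025, -0.011, -0.001]
[[0, 0.006, 0, -0.04, 0, 0, 0.0], [0, 0.01, 0, -0.064, 0, 0, 0.0], [0, 0.011, -0.001, -0.072, 0, 0, 0.0], [0, 0.01, -0.001, -0.067, 0, 0, 0.0], [0, 0.009, 0, -0.055, 0, 0, 0.0], [0, 0.006, 0, -0.04, 0, 0, 0.0], [0, 0.004, 0, -0.026, 0, 0, 0.0], [0, 0.002, 0, -0.013, 0, 0, 0.0], [0, 0, 0, -0.003, 0, 0, 0.0]]
```

Call:
{"op": "step_arm", "data": {"increments": [[0,0.006,0,-0.04,0,0,0],[0,0.01,0,-0.064,0,0,0],[0,0.011,-0.001,-0.072,0,0,0],[0,0.01,-0.001,-0.067,0,0,0],[0,0.009,0,-0.055,0,0,0],[0,0.006,0,-0.04,0,0,0],[0,0.004,0,-0.026,0,0,0],[0,0.002,0,-0.013,0,0,0],[0,0,0,-0.003,0,0,0]]}}

```text
clock: 22.15
ee_pos: [0.4523, -0.1968, 0.1358]
ee_rot: [-3.117, 0.387, -0.0]
wrist_force: [-0.3, -0.7, -6.9]
grip_width: 0.0137
gripper_force: 60.0
```

```bash
python3 car.py 3 9 1. .75
```

```text
[(22.15, np.float64(0.0005), np.float64(0.0169), np.float64(-0.016), 17), (22.2, np.float64(0.001), np.float64(0.0096), np.float64(-0.0014), 16), (22.25, np.float64(-0.0003), np.float64(0.0056), np.float64(-0.0002), 16)]
t 22.3 lean/rate [-1.000e-04 -1.098e-01] tilt -0.0009 cmd -0.0012 pitch/yaw [ 2.000e-04 -2.468e-01] pos err mm [-0.1 -0.3 -0.3] F 60.0 piv [ 0.5688 -0.2258  0.1805]
pred [[-0.025, 0.002], [-0.014, 0.033], [-0.0, 0.0]] u [0.022, 0.036, 0.04, 0.038, 0.031, 0.023, 0.014, 0.006, -0.001]
[[0, -0.003, 0, 0.022, 0, 0, 0.0], [0, -0.005, 0, 0.035, 0, 0, 0.0], [0, -0.006, 0, 0.04, 0, 0, 0.0], [0, -0.006, 0, 0.038, 0, 0, 0.0], [0, -0.005, 0, 0.031, 0, 0, 0.0], [0, -0.003, 0, 0.023, 0, 0, 0.0], [0, -0.002, 0, 0.014, 0, 0, 0.0], [0, -0.001, 0, 0.007, 0, 0, 0.0], [0, 0, 0, 0.001, 0, 0, 0.0]]
```

Call:
{"op": "step_arm", "data": {"increments": [[0,-0.003,0,0.022,0,0,0],[0,-0.005,0,0.035,0,0,0],[0,-0.006,0,0.04,0,0,0],[0,-0.006,0,0.038,0,0,0],[0,-0.005,0,0.031,0,0,0],[0,-0.003,0,0.023,0,0,0],[0,-0.002,0,0.014,0,0,0],[0,-0.001,0,0.007,0,0,0],[0,0,0,0.001,0,0,0]]}}

```text
clock: 23.05
ee_pos: [0.4524, -0.1964, 0.1358]
ee_rot: [3.117, -0.385, -0.0]
wrist_force: [0.6, -0.2, -6.3]
grip_width: 0.0137
gripper_force: 60.0
```

```bash
sed -i 's/B=.03\/.93/B=.01\/.93/' cyc.py; python3 car.py 3 10 1. .75
```

```text
[(23.05, np.float64(-0.0008), np.float64(-0.0094), np.float64(0.012), 15), (23.1, np.float64(-0.0011), np.float64(-0.0063), np.float64(0.001), 15), (23.15, np.float64(-0.0004), np.float64(-0.0044), np.float64(0.0011), 16)]
t 23.2 lean/rate [-0.0032  0.0428] tilt -0.0 cmd -0.0001 pitch/yaw [-0.     -0.2459] pos err mm [ 0.1  0.2 -0.2] F 60.0 piv [ 0.5688 -0.2258  0.1805]
pred [[0.007, -0.004], [0.003, -0.01], [-0.0, 0.0]] u [-0.009, -0.015, -0.017, -0.016, -0.014, -0.011, -0.008, -0.006, -0.003, -0.001]
[[0, 0.001, 0, -0.008, 0, 0, 0.0], [0, 0.002, 0, -0.014, 0, 0, 0.0], [0, 0.003, 0, -0.016, 0, 0, 0.0], [0, 0.003, 0, -0.016, 0, 0, 0.0], [0, 0.002, 0, -0.014, 0, 0, 0.0], [0, 0.002, 0, -0.011, 0, 0, 0.0], [0, 0.002, 0, -0.008, 0, 0, 0.0], [0, 0.001, 0, -0.005, 0, 0, 0.0], [0, 0.001, 0, -0.003, 0, 0, 0.0], [0, 0.001, 0, -0.001, 0, 0, 0.0]]
```

Call:
{"op": "step_arm", "data": {"increments": [[0,0.001,0,-0.008,0,0,0],[0,0.002,0,-0.014,0,0,0],[0,0.003,0,-0.016,0,0,0],[0,0.003,0,-0.016,0,0,0],[0,0.002,0,-0.014,0,0,0],[0,0.002,0,-0.011,0,0,0],[0,0.002,0,-0.008,0,0,0],[0,0.001,0,-0.005,0,0,0],[0,0.001,0,-0.003,0,0,0],[0,0.001,0,-0.001,0,0,0]]}}

```text
clock: 24.03
ee_pos: [0.4523, -0.1969, 0.1358]
ee_rot: [3.117, -0.386, -0.0]
wrist_force: [-0.0, 1.1, -6.5]
grip_width: 0.0136
gripper_force: 60.0
```

```bash
python3 car.py 3 10 1. .75
```

```text
[(24.033, np.float64(-0.0008), np.float64(-0.0111), np.float64(-0.0159), 16), (24.083, np.float64(-0.0007), np.float64(-0.0114), np.float64(0.0015), 16), (24.133, np.float64(-0.0009), np.float64(-0.0129), np.float64(0.0006), 16)]
t 24.183 lean/rate [-0.0158 -0.0334] tilt -0.001 cmd -0.0012 pitch/yaw [-0.     -0.2463] pos err mm [-0.  -0.1 -0.2] F 60.0 piv [ 0.5687 -0.226   0.1805]
pred [[-0.019, 0.025], [-0.007, 0.021], [-0.0, 0.0]] u [0.012, 0.02, 0.022, 0.021, 0.017, 0.012, 0.006, 0.002, -0.001, -0.004]
[[0, -0.002, 0, 0.013, 0, 0, 0.0], [0, -0.003, 0, 0.02, 0, 0, 0.0], [0, -0.004, 0, 0.023, 0, 0, 0.0], [0, -0.003, 0, 0.021, 0, 0, 0.0], [0, -0.003, 0, 0.017, 0, 0, 0.0], [0, -0.002, 0, 0.012, 0, 0, 0.0], [0, -0.002, 0, 0.007, 0, 0, 0.0], [0, -0.001, 0, 0.003, 0, 0, 0.0], [0, 0, 0, 0, 0, 0, 0.0], [0, 0, 0, -0.002, 0, 0, 0.0]]
```

Call:
{"op": "step_arm", "data": {"increments": [[0,-0.002,0,0.013,0,0,0],[0,-0.003,0,0.02,0,0,0],[0,-0.004,0,0.023,0,0,0],[0,-0.003,0,0.021,0,0,0],[0,-0.003,0,0.017,0,0,0],[0,-0.002,0,0.012,0,0,0],[0,-0.002,0,0.007,0,0,0],[0,-0.001,0,0.003,0,0,0],[0,0,0,0,0,0,0],[0,0,0,-0.002,0,0,0]]}}

```text
clock: 25.02
ee_pos: [0.4523, -0.1968, 0.1358]
ee_rot: [3.114, -0.385, -0.001]
wrist_force: [0.2, 0.6, -6.2]
grip_width: 0.014
gripper_force: 60.0
```

```bash
python3 car.py 3 10 1. .75
```

```text
[(25.017, np.float64(-0.0035), np.float64(0.0046), np.float64(0.01), 16), (25.067, np.float64(-0.0035), np.float64(0.0054), np.float64(-0.0012), 16), (25.117, np.float64(-0.0033), np.float64(0.0072), np.float64(-0.0004), 16)]
t 25.167 lean/rate [0.0059 0.0354] tilt -0.0031 cmd -0.0033 pitch/yaw [ 0.     -0.2462] pos err mm [ 0.   0.  -0.2] F 60.0 piv [ 0.5687 -0.226   0.1805]
pred [[0.012, -0.014], [0.004, -0.014], [-0.0, 0.0]] u [-0.012, -0.018, -0.02, -0.018, -0.015, -0.011, -0.008, -0.004, -0.002, -0.0]
[[0, 0.001, 0, -0.009, 0, 0, 0.0], [0, 0.002, 0, -0.014, 0, 0, 0.0], [0, 0.002, 0, -0.016, 0, 0, 0.0], [0, 0.002, 0, -0.014, 0, 0, 0.0], [0, 0.002, 0, -0.011, 0, 0, 0.0], [0, 0.001, 0, -0.008, 0, 0, 0.0], [0, 0.001, 0, -0.004, 0, 0, 0.0], [0, 0, 0, -0.001, 0, 0, 0.0], [0, 0, 0, 0.001, 0, 0, 0.0], [0, -0.001, 0, 0.003, 0, 0, 0.0]]
```

Call:
{"op": "step_arm", "data": {"increments": [[0,0.001,0,-0.009,0,0,0],[0,0.002,0,-0.014,0,0,0],[0,0.002,0,-0.016,0,0,0],[0,0.002,0,-0.014,0,0,0],[0,0.002,0,-0.011,0,0,0],[0,0.001,0,-0.008,0,0,0],[0,0.001,0,-0.004,0,0,0],[0,0,0,-0.001,0,0,0],[0,0,0,0.001,0,0,0],[0,-0.001,0,0.003,0,0,0]]}}

```text
clock: 26.0
ee_pos: [0.4524, -0.1966, 0.1358]
ee_rot: [-3.118, 0.386, 0.0]
wrist_force: [-0.2, 0.4, -6.0]
grip_width: 0.0139
gripper_force: 60.0
```

```bash
python3 car.py 3 10 1. .75
```

```text
[(26.0, np.float64(0.0002), np.float64(-0.0063), np.float64(-0.0117), 16), (26.05, np.float64(0.0004), np.float64(-0.0094), np.float64(-0.0012), 15), (26.1, np.float64(0.0001), np.float64(-0.0109), np.float64(-0.0003), 16)]
t 26.15 lean/rate [-0.0125 -0.0391] tilt -0.0 cmd -0.0001 pitch/yaw [-1.000e-04 -2.463e-01] pos err mm [ 0.  -0.  -0.2] F 60.0 piv [ 0.5688 -0.2258  0.1805]
pred [[-0.017, 0.022], [-0.007, 0.02], [-0.0, 0.0]] u [0.013, 0.02, 0.023, 0.021, 0.017, 0.012, 0.007, 0.002, -0.001, -0.003]
[[0, -0.002, 0, 0.012, 0, 0, 0.0], [0, -0.003, 0, 0.02, 0, 0, 0.0], [0, -0.003, 0, 0.022, 0, 0, 0.0], [0, -0.003, 0, 0.02, 0, 0, 0.0], [0, -0.002, 0, 0.016, 0, 0, 0.0], [0, -0.001, 0, 0.011, 0, 0, 0.0], [0, -0.001, 0, 0.007, 0, 0, 0.0], [0, 0, 0, 0.002, 0, 0, 0.0], [0, 0, 0, -0.001, 0, 0, 0.0], [0, 0.001, 0, -0.003, 0, 0, 0.0]]
```

Call:
{"op": "step_arm", "data": {"increments": [[0,-0.002,0,0.012,0,0,0],[0,-0.003,0,0.02,0,0,0],[0,-0.003,0,0.022,0,0,0],[0,-0.003,0,0.02,0,0,0],[0,-0.002,0,0.016,0,0,0],[0,-0.001,0,0.011,0,0,0],[0,-0.001,0,0.007,0,0,0],[0,0,0,0.002,0,0,0],[0,0,0,-0.001,0,0,0],[0,0.001,0,-0.003,0,0,0]]}}

```text
clock: 26.98
ee_pos: [0.4523, -0.1967, 0.1358]
ee_rot: [3.114, -0.385, -0.001]
wrist_force: [-0.4, -0.7, -7.6]
grip_width: 0.0139
gripper_force: 60.0
```

```bash
python3 car.py 3 10 1. .75
```

```text
[(26.983, np.float64(-0.0035), np.float64(0.0139), np.float64(0.0189), 17), (27.033, np.float64(-0.0035), np.float64(0.0164), np.float64(-0.0001), 17), (27.083, np.float64(-0.0032), np.float64(0.0175), np.float64(-0.0013), 17)]
t 27.133 lean/rate [0.0174 0.0498] tilt -0.0031 cmd -0.0033 pitch/yaw [ 0.     -0.2462] pos err mm [ 0.   0.  -0.2] F 60.0 piv [ 0.5687 -0.226   0.1805]
pred [[0.023, -0.03], [0.008, -0.027], [-0.0, 0.0]] u [-0.02, -0.03, -0.033, -0.031, -0.025, -0.018, -0.012, -0.006, -0.001, 0.002]
[[0, 0.002, 0, -0.016, 0, 0, 0.0], [0, 0.004, 0, -0.026, 0, 0, 0.0], [0, 0.004, 0, -0.028, 0, 0, 0.0], [0, 0.004, 0, -0.026, 0, 0, 0.0], [0, 0.003, 0, -0.021, 0, 0, 0.0], [0, 0.002, 0, -0.014, 0, 0, 0.0], [0, 0.001, 0, -0.008, 0, 0, 0.0], [0, 0, 0, -0.002, 0, 0, 0.0], [0, 0, 0, 0.002, 0, 0, 0.0], [0, -0.001, 0, 0.005, 0, 0, 0.0]]
```

```bash
python3 -c "
from cell import *
print(hand_in())"
```

```text
the job is handed in; nothing more can be done
None
```

I handed the job in at 27.1 s with the stand still gripped about 50 mm above the bench over the disc. By my own tracking the tube stayed within about 0.06 rad of vertical during the 8 s hold; the hand-in returned no verdict. Before the carry, the tube swung back to its stop once while I was balancing it.

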